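# Set the wreath stand's sliding post and load the wreath

## Robot

A 6-joint arm with a two-finger parallel gripper is mounted at the origin on the work surface. World frame = base frame: x ahead of the robot, y to its left, z up, the work surface at z = 0. Lengths are in mm, angles in rad, forces in N, time in s.
With the tool pointing down it reaches from about 275 to 850 mm from the base axis. Payload 19 kg.
Tool frame: the origin (TCP) lies at the very end of the fingers, on their centre line; the grasp point (between the pads) lies 19 mm behind it; x points along the fingers, y is the direction in which the jaws open and shut, and the axes are right-handed (so a half turn about x gives the same grasp; the last joint's range is limited). The gripper opens to 85 mm and grips with 20 to 120 N. Pads are 22 mm wide; open, the fingers measure 114 mm over their backs; the gripper's body (76 mm by 85 mm) begins 54 mm behind the grasp point. The pads swing forward as they close: fully open they stand 13 mm farther back than shut.
Start: joints at [-1.305, 0.15, 1.437, -0, 1.554, -0.134], TCP at [223.781, -529.634, 231.267] pointing down, gripper open.
Joint ranges: [-2.8, 2.8], [-0.68, 2.1], [0.12, 2.68], [-1.39, 4.53], [0.16, 2.79], [-2.81, 2.81]. Speed limits (rad/s): [1.89, 1.89, 2.22, 3.01, 3.01, 3.01].

## Interface

Orientations are given as a 3x3 rotation matrix whose columns are the frame's x, y, z axes.
In Python, from plant import r gives the robot as it stands.
- The arm moves only by the tool move_arm, never from a script. Its argument "commands" is one flat list of numbers, 7 for each row, row after row: the shift along the tool's x, y, z scaled (see below), then the turn, a rotation vector about the tool's x, y, z scaled (see below), then the opening, from 0 (shut) to 1 (fully open). In form: [x, y, z, rx, ry, rz, grip, x, y, z, rx, ry, rz, grip, ...]. A call has 1 to 8 rows; each row is the pose to reach, as a shift and turn from the pose commanded when the call began, along the tool's axes at that moment; what a row does not reach only later rows make up. The controller multiplies each number of a shift by 0.08 m and each number of a turn by pi/2 rad. A row lasts 1/8 s, in which the tool goes at most 62.5 mm and 10.7 degrees, less where a joint would pass 70% of its speed; a pose out of reach is approached as far as the arm can. A call with a number of a shift or a turn outside -1 to 1 is refused whole. A call with a gripper value outside its range is refused whole. The fingers move at their own pace and stop on an object; "force" is the grip in N (left out, the last holds). Time passes only in rows, so rows that repeat a pose let the fingers close. It gives the time, the measured TCP pose, the force and the opening at its end, in the units of the state.
- r.read_state(): the state, without advancing time (a new reading comes with each control period).
- r.grab_frame(name): name is "scene" or "top" or "wrist"; returns a dict with "frame" (420x560x3 uint8, red, green, blue), "fx", "fy", "cx", "cy" (pixels), "camera_from_world" (4x4, takes a point from world to camera coordinates). Camera axes: x right, y up, looking along -z (the intrinsics and any distortion apply to the point x, -y, -z); pixel columns grow to the right and rows downward; lengths in mm; the calibration is good to about 2 mm. A picture is of the moment at which its call begins. There is no depth.
- r.close_job(): hands the job in, once; it reports no verdict.
The state is a dict: "time_s": time; "q": joint angles; "dq": joint speeds; "joint_efforts": joint torques, N m; "tcp_pos": TCP position; "ee_rot": TCP orientation; "wrist_force": force on the tool from outside, world axes, zero at the start; "wrist_torque": the same for the moment, N m; "gripper_width": opening from 0.0 (shut) to 1.0 (fully open).
Only numpy, scipy, OpenCV 4.12 (cv2) and the standard library are available. Lean on these libraries where they do the work, as an engineer would, in place of code of your own. Each camera call takes 0.05 s, during which the arm holds its last target.

## Task

Set the stand for the large wreath: pull up the spring plunger, slide the carriage to the hole that leaves the two posts 96 mm apart between centres, and release the pin fully into that hole. Then lay the large wreath, ornaments up, over both posts flat on the rests and let go; leave the small ring, the spool and the pine cone nearest the robot in place.

Things in the scene. Friction and masses are not known exactly. Their poses are not given: they have to be found in the camera images.
- stand: Wreath stand: plywood board 210 x 280 x 12 mm, fixed; origin at table height. +y runs along the steel rail (165 mm long, at x = +75 mm, top 34 mm above the table). The posts stand on a parallel line at x = -30 mm. From its +y end the rail has a long parking slot, then three 11 mm square index holes 30 mm apart for the 8 mm round-ended pin, which finds its way in from about 2 mm off.
- fixed_post: Wooden rest block 90 (x) x 24 x 33 mm with a steel post in its middle: 16 mm diameter, 40 mm tall, tapered tip. Axes as the stand. Origin: under the block's centre, on the board, 12 mm above the table; rest surface 45 mm above the table. In one of three places 30 mm apart; the other two hold low blanking blocks (15 mm high, no post).
- slide_post (a point): Foot of the sliding post (16 mm diameter, 40 mm tall, tapered tip) on the carriage's aluminium arm, the second rest: 24 mm wide, top 45 mm above the table like the fixed rest. Axes as the stand. On the +y side of the fixed post; it starts 114 to 186 mm from it. One of the three index holes always gives 96 mm, to the 1.5 mm play of the pin.
- carriage (a joint): Carriage along the rail, m; grows as it slides along the stand's -y, towards the fixed post; slides with about 2 N. Starts at 0 to 0.012, pin in the parking slot. Index holes at 0.030, 0.060 and 0.090; end stop 0.098.
- plunger (a joint): How far the spring plunger is pulled up, m: 0 = pin fully down in a hole or the slot; clear of the rail above 0.012, where it also rests on the rail between holes; end stop 0.016. The spring pulls down with 4 N at 0 and 7 N at 0.014.
- knob (a point): Centre of the plunger's round black knob on the carriage, straight above the pin and the rail: 26 mm diameter, 24 mm tall, centre 74 mm above the table when the pin is down. Below it a thin stem, then a 22 mm collar whose top is 53 mm above the table; carriage top 45 mm. Grasped, it lifts the pin and drags the carriage along the rail. It does not turn.
- wreath_center (a point): Centre of the large wreath, half-way up: rigid green ring, 168 mm outer, 120 mm inner diameter (section 24 mm wide), 28 mm tall, 0.12 to 0.2 kg. Cones and flowers up to 24 mm tall stand on its top within 60 degrees either side of its own +x; bare elsewhere, e.g. at -x. Flat on the table left or right of the stand. Seated, this point is 59 mm above the table.
- small_ring_center (a point): A smaller green ring, 104 mm outer, 62 mm inner diameter, 22 mm tall: not wanted, leave it. Its centre, half-way up. On the other side of the stand.
- pinecone_a: Loose pine cone, 38 mm diameter, 46 mm tall, between robot and stand; leave it.
- wire_spool: Wooden spool, 48 mm diameter, 35 mm tall, between robot and stand; leave it.
Mind the look-alikes: they are no part of the job. What is shaped like the part that bears wreath_center but yellow is not meant.

How it is judged:
By the outcome, as a careful person would: the job done as asked, in the order asked, and still so for the second after the job is handed in, with the robot touching nothing.
It also fails if it takes over 56 s, if anything falls off the work surface, if the arm or the gripper's body presses on something with over 40 N, if the wrist force passes 120 N, or if a joint passes its speed limit or range.

## Working session

There is one attempt and no reset: what is moved stays moved. The work goes in short steps, Python scripts to look and compute and a tool call to move; the robot and the scene stay as the last step left them, time stands still between calls to the robot, and variables do not carry over. Pictures are saved under pics/ and viewed, and the job is handed in when it is done.

Besides the shell and the picture viewer there is one more tool, called after "Request:" as name(argument=value, ...) on one line, values as JSON. move_arm: Moves the arm, as the interface text tells. Its arguments: {"type":"object","properties":{"commands":{"type":"array","items":{"type":"number"}},"force":{"type":"number"}},"required":["commands"]}

```bash
ls; mkdir -p pics; python3 - <<'E'
from plant import r
import cv2, numpy as np
s=r.read_state(); print(s)
for n in ("scene","top","wrist"):
    f=r.grab_frame(n); cv2.imwrite(f"pics/{n}0.png",cv2.cvtColor(f["frame"],cv2.COLOR_RGB2BGR))
    print(n,[f[k] for k in("fx","fy","cx","cy")]); print(np.round(f["camera_from_world"],4).tolist()); print(f.keys())
E
```

```text
pics
{'time_s': 0.0, 'q': array([-1.30498544e+00,  1.50961813e-01,  1.43803595e+00,  1.03979233e-05,
        1.55378812e+00, -1.33959291e-01]), 'dq': array([ 1.95573936e-04,  6.78628311e-05, -1.11561651e-04,  7.66583291e-04,
        8.94242049e-04,  8.64901958e-04]), 'joint_efforts': array([-2.34800857e-03, -7.13056040e+01, -5.70869851e+01, -3.56689625e-04,
        8.95751728e-03,  1.26191067e-04]), 'tcp_pos': array([ 223.73468835, -529.41793835,  230.68678706]), 'ee_rot': array([[-3.03419847e-04,  3.89206301e-01, -9.21150565e-01],
       [ 1.15405258e-03, -9.21149858e-01, -3.89206382e-01],
       [-9.99999288e-01, -1.18114913e-03, -1.69669387e-04]]), 'wrist_force': array([-0.24578227,  0.06273402, -0.23925984]), 'wrist_torque': array([-0.01535819, -0.00944516,  0.02644047]), 'gripper_width': 0.999889735989588}
scene [536.2935839814465, 536.2935839814465, 278.9649299316509, 217.25307657832434]
[[-0.8071, 0.5902, -0.0157, 361.7342], [-0.4774, -0.6368, 0.6054, 165.1703], [0.3474, 0.4961, 0.7957, -1338.2542], [0.0, 0.0, 0.0, 1.0]]
dict_keys(['frame', 'fx', 'fy', 'cx', 'cy', 'camera_from_world'])
top [537.2787661360975, 537.2787661360975, 286.82955534432324, 207.65488713933564]
[[-0.0269, -0.9996, -0.0068, 31.2432], [0.9813, -0.0277, 0.1905, -432.904], [-0.1907, -0.0015, 0.9817, -1440.4379], [0.0, 0.0, 0.0, 1.0]]
dict_keys(['frame', 'fx', 'fy', 'cx', 'cy', 'camera_from_world'])
wrist [293.7227360897017, 293.7227360897017, 275.911566096387, 209.91354361641197]
[[0.3886, -0.9214, -0.0015, -574.0231], [0.8748, 0.3695, -0.3134, 40.3684], [0.2893, 0.1205, 0.9496, -380.217], [0.0, 0.0, 0.0, 1.0]]
dict_keys(['frame', 'fx', 'fy', 'cx', 'cy', 'camera_from_world'])
```

View pics/scene0.png

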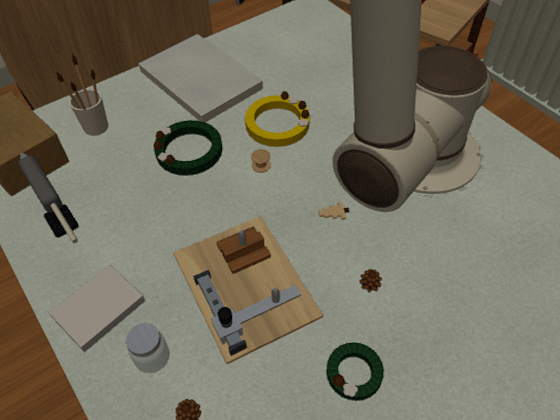

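View pics/top0.png

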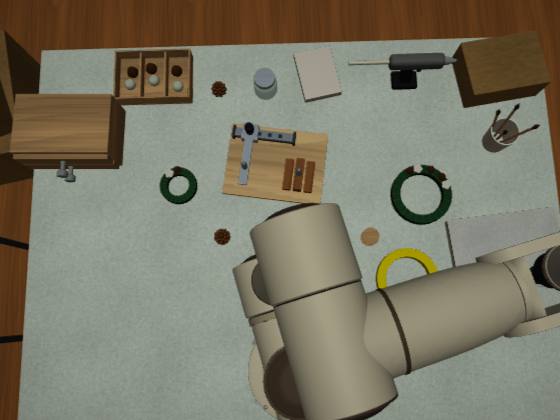

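View pics/wrist0.png

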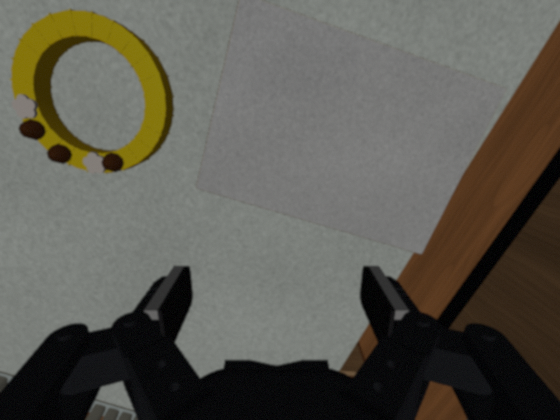

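```bash
cat > h.py <<'E'
import numpy as np, cv2
from plant import r
def grab(n,save=None):
    f=r.grab_frame(n); 
    if save: cv2.imwrite(f"pics/{save}.png",cv2.cvtColor(f["frame"],cv2.COLOR_RGB2BGR))
    return f
def ray(f,u,v,z):
    T=f["camera_from_world"];R=T[:3,:3];t=T[:3,3]
    d=R.T@np.array([(u-f["cx"])/f["fx"],-(v-f["cy"])/f["fy"],-1.0]);o=-R.T@t
    return o+d*((z-o[2])/d[2])
def proj(f,p):
    T=f["camera_from_world"];c=T[:3,:3]@np.asarray(p,float)+T[:3,3]
    return np.array([f["cx"]+f["fx"]*c[0]/-c[2], f["cy"]+f["fy"]*(-c[1])/-c[2]])
def crop(f,u0,v0,u1,v1,k,name):
    im=cv2.cvtColor(f["frame"],cv2.COLOR_RGB2BGR)[v0:v1,u0:u1]
    cv2.imwrite(f"pics/{name}.png",cv2.resize(im,None,fx=k,fy=k,interpolation=cv2.INTER_CUBIC))
E
python3 - <<'E'
from h import *
f=grab("top"); crop(f,215,115,335,210,6,"top_stand"); crop(f,380,155,460,230,6,"top_wreath")
g=grab("scene"); crop(g,165,210,330,365,4,"sc_stand")
for n,fr in(("top",f),("scene",g)):
    hsv=cv2.cvtColor(fr["frame"],cv2.COLOR_RGB2HSV)
    m=cv2.inRange(hsv,(50,90,10),(90,255,140))
    cs,_=cv2.findContours(m,cv2.RETR_EXTERNAL,cv2.CHAIN_APPROX_NONE)
    for c in cs:
        if cv2.contourArea(c)>200:
            e=cv2.fitEllipse(c); print(n,e,cv2.contourArea(c),ray(fr,*e[0],14))
E
```

```text
top ((420.22393798828125, 196.0819549560547), (49.298431396484375, 55.8338737487793), 106.71127319335938) 854.5 [ 461.58716177 -357.34488015   14.        ]
top ((178.58767700195312, 186.23451232910156), (30.336950302124023, 33.74482345581055), 69.42898559570312) 477.5 [509.53915415 324.65644304  14.        ]
scene ((354.5384826660156, 370.6536865234375), (54.232852935791016, 56.8146858215332), 141.691650390625) 2414.5 [515.99705995 328.27862257  14.        ]
scene ((188.67807006835938, 147.80665588378906), (48.87104797363281, 61.00831604003906), 71.60919952392578) 1369.0 [ 469.87419911 -351.74941518   14.        ]
```

View pics/top_stand.png

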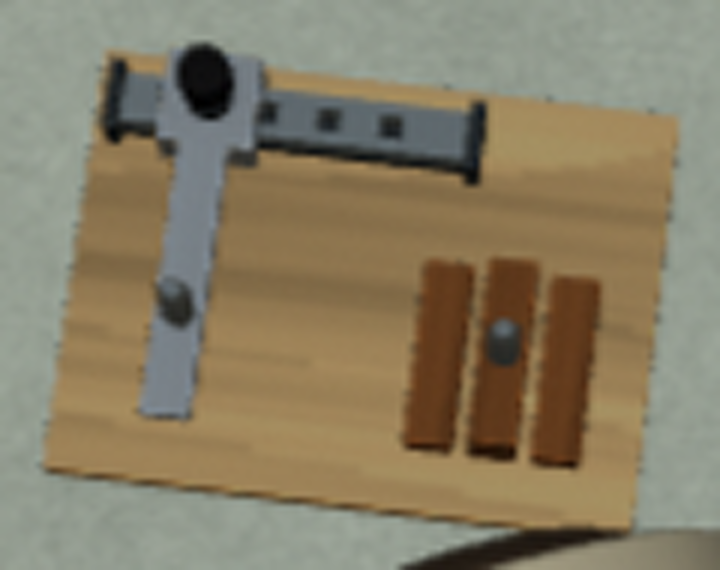

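View pics/sc_stand.png

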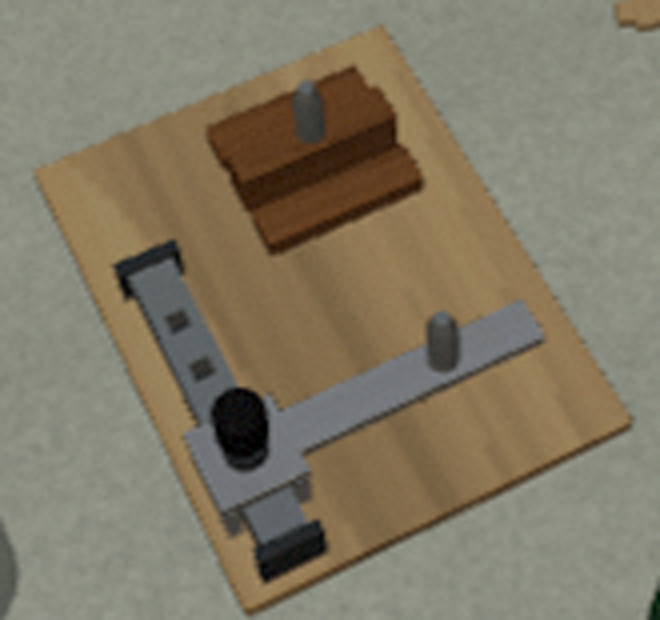

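View pics/top_wreath.png

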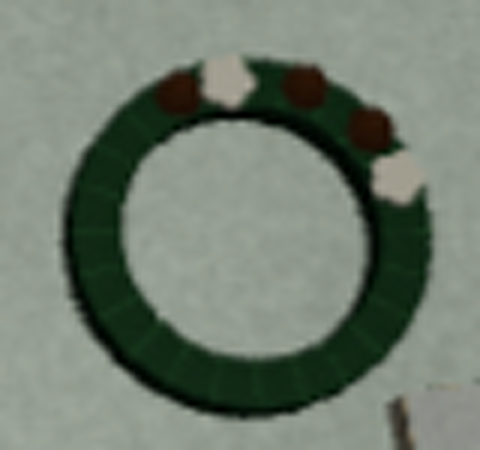

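```bash
python3 - <<'E'
from h import *
f=r.grab_frame("top"); g=r.grab_frame("scene")
T=lambda u,v,z: ray(f,215+(u+.5)/6-.5,115+(v+.5)/6-.5,z)
S=lambda u,v,z: ray(g,165+(u+.5)/4-.5,210+(v+.5)/4-.5,z)
p=lambda n,x: print(n,np.round(x,1))
ct=[T(*c,12) for c in((108,50),(680,115),(632,530),(45,470))]
cs=[S(*c,12) for c in((38,172),(380,27),(630,425),(250,610))]
for c in ct: p("T",c)
for c in cs: p("S",c)
print(np.mean(ct,0),np.mean(cs,0))
p("fixtipT",T(503,322,85));p("fixtipS",S(308,85,85)); p("fixbaseT",T(503,358,45));p("fixbaseS",S(312,137,45))
p("sltipT",T(172,285,85));p("sltipS",S(441,315,85)); p("slbaseT",T(181,316,45));p("slbaseS",S(445,365,45))
for u,v in((268,111),(328,120),(391,126)): p("holeT",T(u,v,34))
for u,v in((203,368),(177,320)): p("holeS",S(u,v,34))
p("knobT",T(203,70,86)); p("knobS",S(238,405,86))
crop(f,235,115,305,175,11,"t2"); crop(g,210,280,300,345,8,"s2");crop(g,210,220,260,260,12,"s3");crop(f,280,150,320,195,12,"t3")
E
```

```text
T [694.6 170.2  12. ]
T [ 653.6 -105.2   12. ]
T [450.3 -74.2  12. ]
T [487.1 201.5  12. ]
S [ 653.7 -100.    12. ]
S [450.6 -70.1  12. ]
S [493.2 205.8  12. ]
S [695.2 174.2  12. ]
[571.3878461  48.052531   12.       ] [573.15894357  52.43796801  12.        ]
fixtipT [533.2 -15.1  85. ]
fixtipS [530.6 -14.   85. ]
fixbaseT [526.8 -15.5  45. ]
fixbaseS [533.8 -10.6  45. ]
sltipT [554.9 134.5  85. ]
sltipS [554.7 134.9  85. ]
slbaseT [551.3 133.8  45. ]
slbaseS [556.7 139.4  45. ]
holeT [653.8  92.1  34. ]
holeT [648.5  63.7  34. ]
holeT [644.7  33.8  34. ]
holeS [649.7  64.8  34. ]
holeS [645.8  34.2  34. ]
knobT [656.5 118.9  86. ]
knobS [657.3 117.9  86. ]
```

View pics/t2.png

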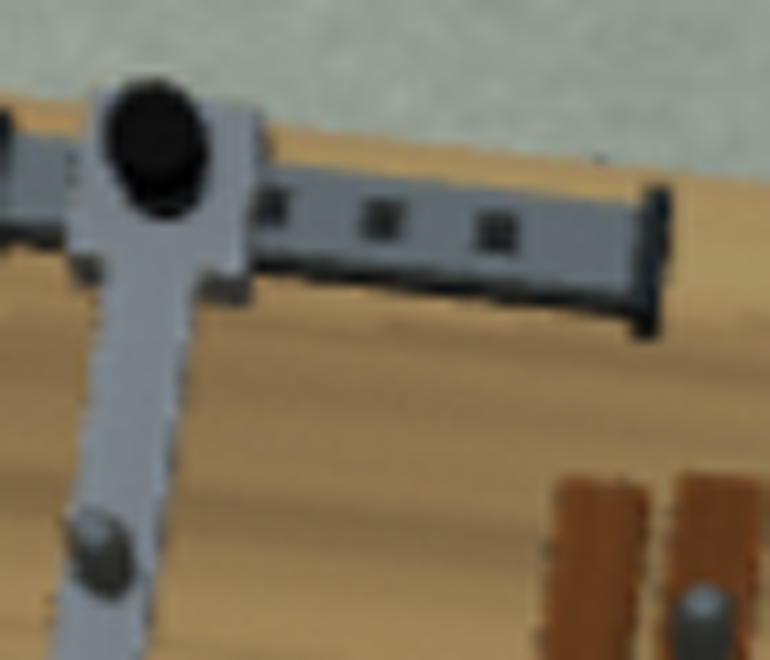

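View pics/s2.png

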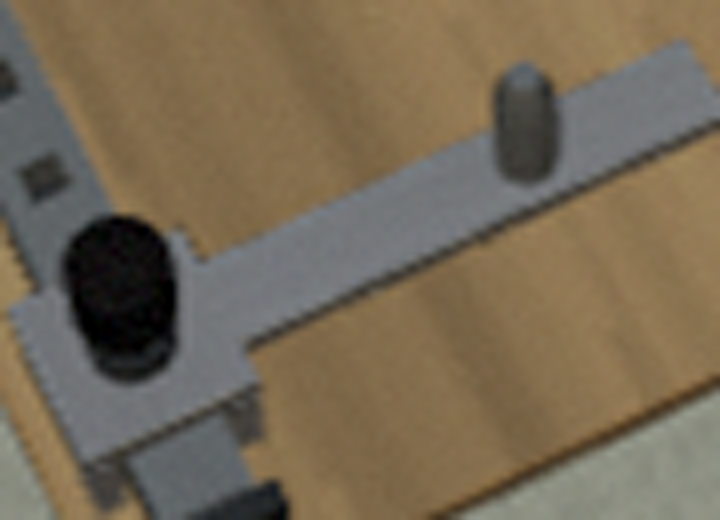

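View pics/s3.png

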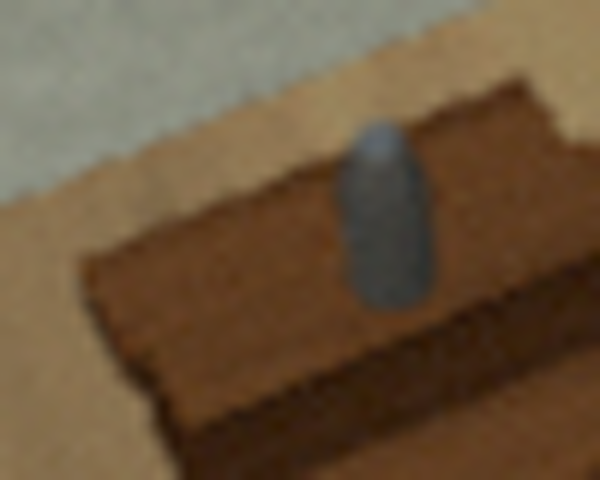

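View pics/t3.png

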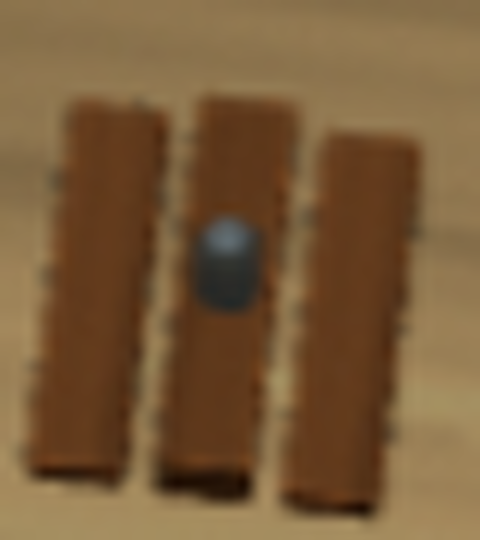

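Candidates for the wreath: the green ring at (421,194) in the top view is large, the green ring at (178,185) is small, and the yellow ring at (407,275) is the look-alike. The large green one fits, with five ornaments on its upper right. The fixed post is the middle one at (300,172). D ≈ 151 mm, so the carriage travels about 55 mm to the middle hole (0.060). Stand yaw is about -8.5°.

Next I move towards the knob at (657,118).

Request:
move_arm(commands=[0, -0.33, -0.5, 0, 0, 0, 1, 0, -0.66, -1, 0, 0, 0, 1], force=50)

```text
time_s: 0.6
tcp_pos: [277.2, -449.0, 231.0]
ee_rot: [[-0.0, 0.388, -0.922], [0.001, -0.922, -0.388], [-1.0, -0.001, -0.0]]
wrist_force: [1.4, -0.3, -0.2]
gripper_width: 1.001
```

Request:
move_arm(commands=[0, -0.33, -0.5, 0, 0, 0, 1, 0, -0.66, -1, 0, 0, 0, 1])

```text
time_s: 0.85
tcp_pos: [330.7, -368.8, 231.3]
ee_rot: [[0.0, 0.389, -0.921], [-0.0, -0.921, -0.389], [-1.0, 0.0, -0.0]]
wrist_force: [0.9, -0.6, -1.1]
gripper_width: 1.0
```

Request:
move_arm(commands=[0, -0.33, -0.5, 0, 0, 0, 1, 0, -0.66, -1, 0, 0, 0, 1])

```text
time_s: 1.1
tcp_pos: [383.8, -288.9, 231.4]
ee_rot: [[0.0, 0.389, -0.921], [-0.0, -0.921, -0.389], [-1.0, 0.0, -0.0]]
wrist_force: [1.2, 0.1, 0.1]
gripper_width: 1.002
```

Request:
move_arm(commands=[0, -0.33, -0.5, 0, 0, 0, 1, 0, -0.66, -1, 0, 0, 0, 1])

```text
time_s: 1.35
tcp_pos: [437.0, -209.1, 231.5]
ee_rot: [[0.0, 0.389, -0.921], [-0.0, -0.921, -0.389], [-1.0, 0.0, -0.0]]
wrist_force: [1.3, -0.8, 0.6]
gripper_width: 1.0
```

Request:
move_arm(commands=[0, -0.33, -0.5, 0, 0, 0, 1, 0, -0.66, -1, 0, 0, 0, 1])

```text
time_s: 1.6
tcp_pos: [490.2, -129.3, 231.4]
ee_rot: [[0.0, 0.389, -0.921], [-0.0, -0.921, -0.389], [-1.0, 0.0, -0.0]]
wrist_force: [0.3, 0.0, 0.2]
gripper_width: 1.001
```

Request:
move_arm(commands=[0, -0.33, -0.5, 0, 0, 0, 1, 0, -0.66, -1, 0, 0, 0, 1])

```text
time_s: 1.85
tcp_pos: [543.3, -49.5, 231.4]
ee_rot: [[0.0, 0.389, -0.921], [-0.0, -0.921, -0.389], [-1.0, 0.0, -0.0]]
wrist_force: [0.1, -0.7, 0.1]
gripper_width: 1.005
```

Request:
move_arm(commands=[0, -0.33, -0.5, 0.117, 0, 0, 1, 0, -0.66, -1, 0.233, 0, 0, 1, 0, -0.66, -1, 0.349, 0, 0, 1])

```text
time_s: 2.22
tcp_pos: [596.7, 31.4, 230.6]
ee_rot: [[-0.001, -0.151, -0.989], [0.001, -0.989, 0.151], [-1.0, -0.001, 0.001]]
wrist_force: [-0.8, -0.2, 0.4]
gripper_width: 0.999
```

```bash
cat >> h.py <<'E'
def plan(pos,yaw=None):
    """units to go from current measured pose to pos with tool y at heading yaw (deg), tool down"""
    s=r.read_state();R=s["ee_rot"];d=np.array(pos)-s["tcp_pos"]
    print("t",round(s["time_s"],2),"tcp",np.round(s["tcp_pos"],1),"units",np.round(R.T@d/80,3))
    if yaw is not None:
        c,n=np.cos(np.radians(yaw)),np.sin(np.radians(yaw))
        x=np.array([0,0,-1.]);y=np.array([c,n,0]);Rt=np.stack([x,y,np.cross(x,y)],1)
        rv=cv2.Rodrigues(R.T@Rt)[0].ravel();print("turn",np.round(rv/(np.pi/2),3))
E
python3 - <<'E'
from h import *
plan((657,118.4,120),-98.5)
f=grab("wrist","w1"); print(proj(f,(657,118.4,86)),proj(f,(555,135,85)),proj(f,(532,-14.5,85)))
print(-f["camera_from_world"][:3,:3].T@f["camera_from_world"][:3,3])
grab("top","t1")
E
```

```text
t 2.23 tcp [596.7  31.4 230.6] units [ 1.383 -1.188 -0.582]
turn [-0.002  0.001  0.   ]
[177.6292417  149.81848316] [187.13366623 246.95809258] [327.59531641 247.10080159]
[676.26873703  19.37157057 372.63502965]
```

View pics/w1.png

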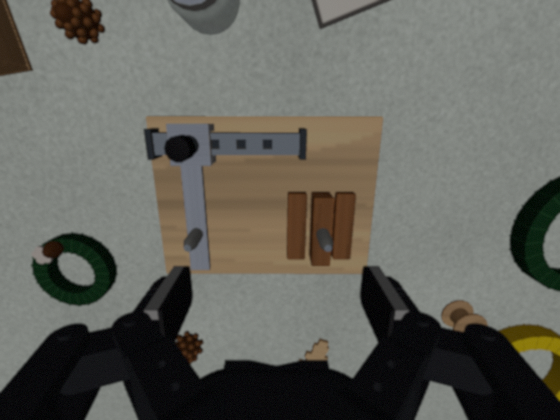

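The wrist view shows the knob at about (181,148), the holes at (214,144), (241,144) and (268,144), and the post tips at about (195,233) and (322,231). I'll check these in a crop.

```bash
python3 - <<'E'
from h import *
f=grab("wrist"); crop(f,140,105,390,285,3.2,"w1c")
E
```

```text
(no output)
```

View pics/w1c.png

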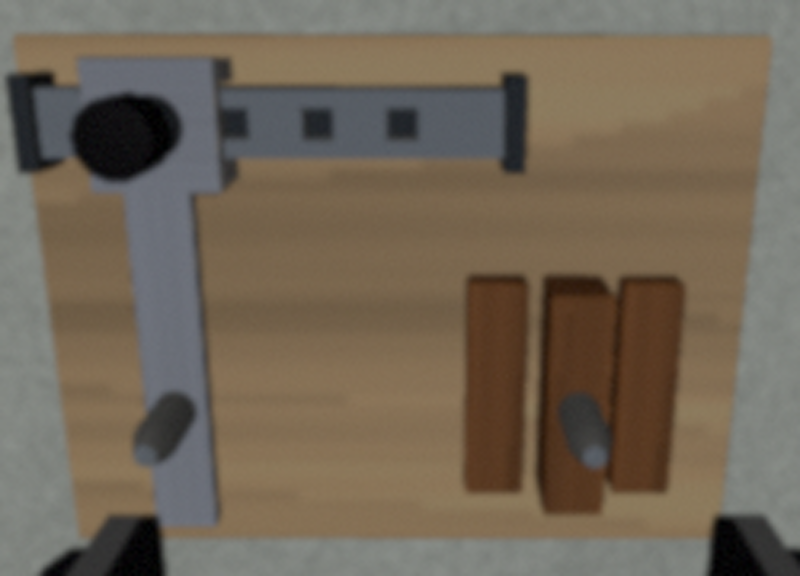

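```bash
python3 - <<'E'
from h import *
f=grab("wrist")
W=lambda u,v,z: np.round(ray(f,140+(u+.5)/3.2-.5,105+(v+.5)/3.2-.5,z),1)
print("knob",W(119,137,86)); print("coll",W(139,128,53))
for u,v in((235,124),(317,124),(402,124)): print("hole",W(u,v,34))
print("sl",W(147,455,85),W(180,402,45),"fx",W(596,457,85),W(577,405,45))
print([W(*c,12) for c in ((14,36),(772,38),(722,537),(82,537))], np.mean([W(*c,12) for c in ((14,36),(772,38),(722,537),(82,537))],0))
E
```

```text
knob [657.7 116.6  86. ]
coll [657.6 120.6  53. ]
hole [653.   92.8  34. ]
hole [648.8  64.1  34. ]
hole [644.4  34.4  34. ]
sl [553.6 133.9  85. ] [556.2 132.5  45. ] fx [530.9 -15.7  85. ] [533.4 -15.2  45. ]
[array([694.2, 171. ,  12. ]), array([ 653.3, -103.4,   12. ]), array([448.2, -74.9,  12. ]), array([488.5, 200.9,  12. ])] [571.05  48.4   12.  ]
```

Request:
move_arm(commands=[0.2, -0.5, -0.29, 0, 0, 0, 1, 0.5, -1, -0.58, 0, 0, 0, 1, 0.5, -1, -0.58, 0, 0, 0, 1])

```text
time_s: 2.8
tcp_pos: [653.6, 102.4, 188.6]
ee_rot: [[-0.004, -0.143, -0.99], [0.0, -0.99, 0.143], [-1.0, 0.0, 0.004]]
wrist_force: [-0.4, -1.0, 0.6]
gripper_width: 0.999
```

```bash
python3 - <<'E'
from h import *
plan((657.3,118.4,115),-98.5)
plan((657.3,118.4,56.5),-98.5)
E
```

```text
t 2.8 tcp [653.6 102.4 188.6] units [ 0.92  -0.205 -0.021]
turn [ 0.003  0.002 -0.   ]
t 2.8 tcp [653.6 102.4 188.6] units [ 1.651 -0.205 -0.023]
turn [ 0.003  0.002 -0.   ]
```

Request:
move_arm(commands=[0.4, -0.2, -0.02, 0, 0, 0, 1, 0.9, -0.2, -0.02, 0, 0, 0, 1, 0.9, -0.2, -0.02, 0, 0, 0, 1])

```text
time_s: 3.18
tcp_pos: [655.9, 115.6, 117.3]
ee_rot: [[-0.004, -0.146, -0.989], [-0.0, -0.989, 0.146], [-1.0, 0.001, 0.004]]
wrist_force: [1.1, 0.7, 0.0]
gripper_width: 0.999
```

```bash
python3 - <<'E'
from h import *
plan((657.3,118.4,56.5),-98.5)
g=grab("scene"); crop(g,170,240,320,350,5,"s5")
E
```

```text
t 3.17 tcp [655.9 115.6 117.3] units [ 0.76  -0.038 -0.015]
turn [ 0.001  0.003 -0.001]
```

View pics/s5.png

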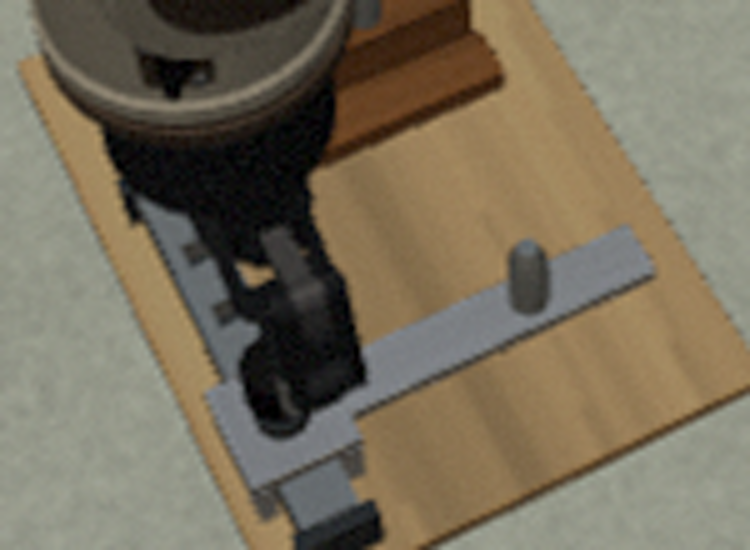

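Request:
move_arm(commands=[0.4, -0.04, -0.015, 0, 0, 0, 1, 0.76, -0.04, -0.015, 0, 0, 0, 1, 0.76, -0.04, -0.015, 0, 0, 0, 1, 0.76, -0.04, -0.015, 0, 0, 0, 0, 0.76, -0.04, -0.015, 0, 0, 0, 0, 0.76, -0.04, -0.015, 0, 0, 0, 0, 0.76, -0.04, -0.015, 0, 0, 0, 0, 0.76, -0.04, -0.015, 0, 0, 0, 0])

```text
time_s: 4.22
tcp_pos: [659.5, 119.7, 59.6]
ee_rot: [[0.001, -0.148, -0.989], [0.0, -0.989, 0.148], [-1.0, -0.0, -0.001]]
wrist_force: [-1.0, -0.4, 6.5]
gripper_width: 0.29
```

```bash
python3 - <<'E'
from h import *
print(r.read_state()["gripper_width"]*85, r.read_state()["wrist_force"])
g=grab("scene"); crop(g,170,240,320,350,5,"s6")
f=grab("wrist","w6")
E
```

```text
24.654940888209484 [-1.03656508 -0.35535816  6.4685854 ]
```

View pics/s6.png

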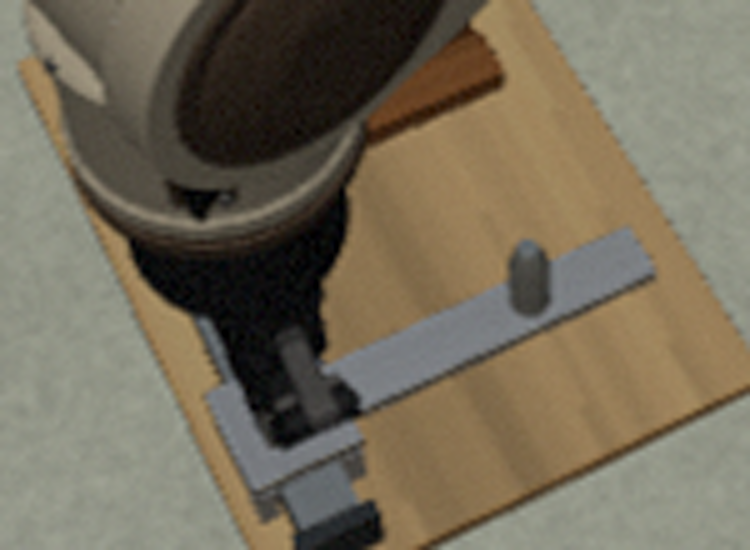

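View pics/w6.png

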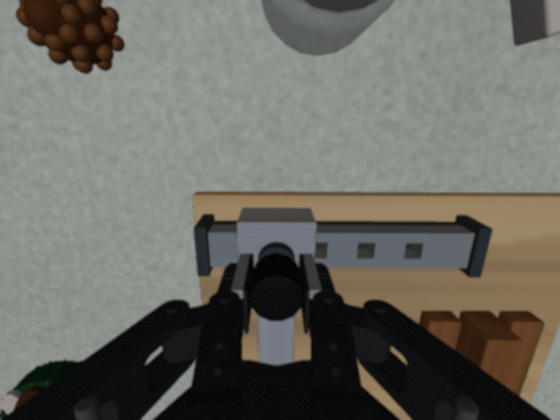

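Request:
move_arm(commands=[-0.1, 0, 0, 0, 0, 0, 0, -0.2, 0, 0, 0, 0, 0, 0, -0.2, 0, 0, 0, 0, 0, 0, -0.2, 0, 0, 0, 0, 0, 0])

```text
time_s: 4.82
tcp_pos: [659.2, 119.7, 74.3]
ee_rot: [[0.0, -0.148, -0.989], [0.0, -0.989, 0.148], [-1.0, -0.0, -0.0]]
wrist_force: [5.5, 1.3, -8.1]
gripper_width: 0.29
```

Request:
move_arm(commands=[0, 0.15, 0, 0, 0, 0, 0, 0, 0.3, 0, 0, 0, 0, 0, 0, 0.45, 0, 0, 0, 0, 0, 0, 0.6, 0, 0, 0, 0, 0, 0, 0.695, 0, 0, 0, 0, 0, 0, 0.695, 0, 0, 0, 0, 0, 0, 0.695, 0, 0, 0, 0, 0])

```text
time_s: 5.7
tcp_pos: [650.8, 64.7, 74.3]
ee_rot: [[-0.0, -0.148, -0.989], [-0.0, -0.989, 0.148], [-1.0, 0.0, 0.0]]
wrist_force: [2.7, -2.2, -8.0]
gripper_width: 0.284
```

```bash
python3 - <<'E'
from h import *
plan((648.8,64.1,74.5),-98.5)
g=grab("scene"); crop(g,170,220,320,350,5,"s7")
f=grab("wrist"); crop(f,140,180,440,400,2.6,"w7")
E
```

```text
t 5.7 tcp [650.8  64.7  74.3] units [-0.002  0.01   0.023]
turn [-0.  0. -0.]
```

View pics/s7.png

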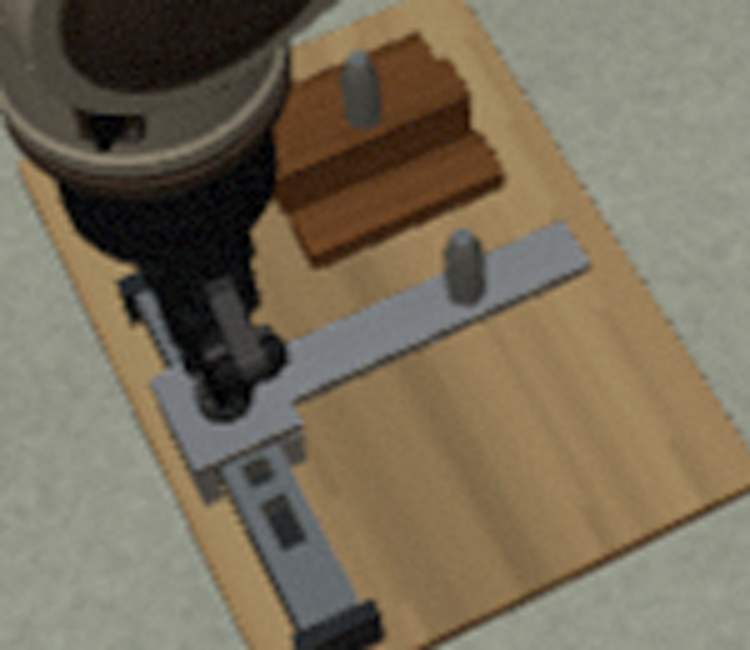

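View pics/w7.png

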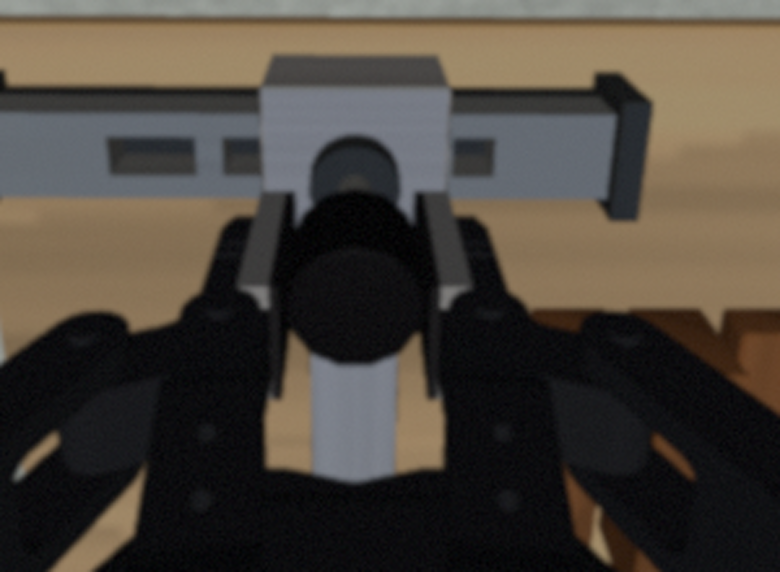

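Request:
move_arm(commands=[0, 0.01, 0, 0, 0, 0, 0, 0.06, 0.01, 0, 0, 0, 0, 0, 0.12, 0.01, 0, 0, 0, 0, 0, 0.18, 0.01, 0, 0, 0, 0, 0, 0.21, 0.01, 0, 0, 0, 0, 0, 0.21, 0.01, 0, 0, 0, 0, 0])

```text
time_s: 6.55
tcp_pos: [651.1, 64.0, 59.5]
ee_rot: [[0.001, -0.148, -0.989], [0.0, -0.989, 0.148], [-1.0, -0.0, -0.001]]
wrist_force: [-6.0, 1.8, 15.9]
gripper_width: 0.286
```

Request:
move_arm(commands=[0, 0, 0, 0, 0, 0, 0.6, 0, 0, 0, 0, 0, 0, 1, 0, 0, 0, 0, 0, 0, 1, -0.4, 0, 0, 0, 0, 0, 1, -0.9, 0, 0, 0, 0, 0, 1, -0.9, 0, 0, 0, 0, 0, 1])

```text
time_s: 7.3
tcp_pos: [652.1, 63.8, 133.0]
ee_rot: [[0.005, -0.148, -0.989], [-0.0, -0.989, 0.148], [-1.0, -0.001, -0.005]]
wrist_force: [0.2, 0.0, -0.8]
gripper_width: 1.0
```

```bash
python3 - <<'E'
from h import *
plan((648.8,64.1,74.5),-98.5)
g=grab("scene"); crop(g,170,220,320,350,5,"s8")
f=grab("wrist","w8"); 
E
```

```text
t 7.3 tcp [652.1  63.8 133. ] units [0.732 0.003 0.045]
turn [-0.    -0.003  0.   ]
```

View pics/s8.png

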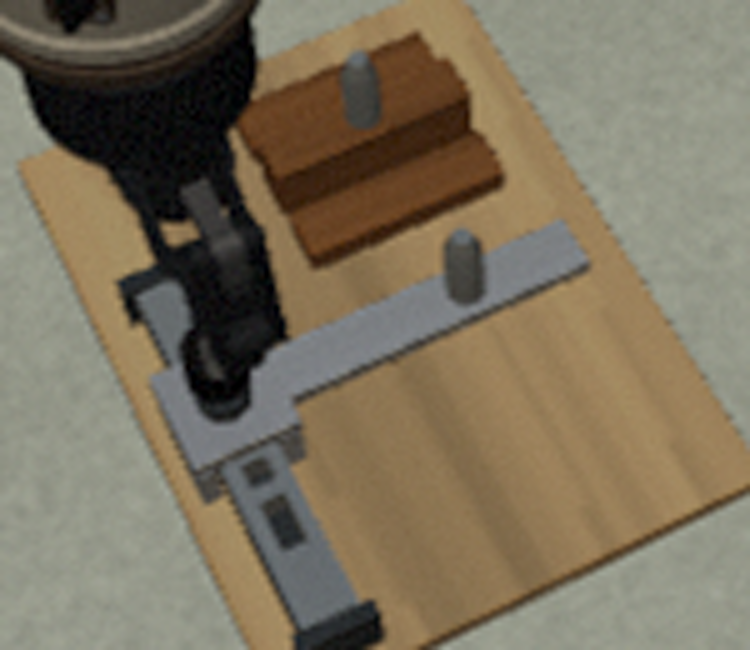

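View pics/w8.png

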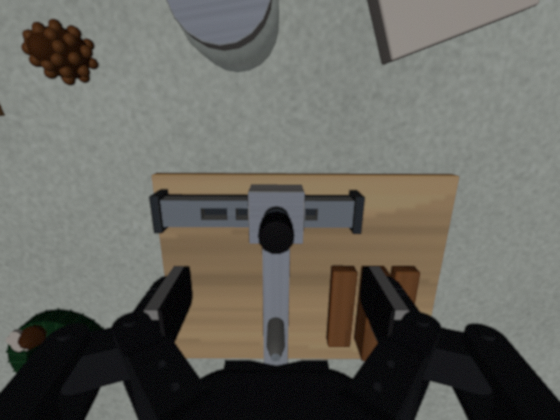

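```bash
python3 - <<'E'
from h import *
g=r.grab_frame("scene")
S=lambda u,v,z: ray(g,170+(u+.5)/5-.5,220+(v+.5)/5-.5,z)
a,b=S(360,55,85),S(462,233,85); print(a,b,np.linalg.norm(b-a))
plan((571.4,43.5,230),-98.5)   # view spot
E
```

```text
[530.26330953 -14.61696866  85.        ] [545.94022517  80.11937714  85.        ] 96.02468900551585
t 7.45 tcp [650.4  63.8 128.8] units [-1.264  0.397  0.941]
turn [-0.     0.001 -0.   ]
```

Request:
move_arm(commands=[-0.6, 0, 0, 0, 0, 0, 1, -1, 0.2, 0.47, 0, 0, 0, 1, -1, 0.6, 0.95, 0, 0, 0, 1, -1, 0.6, 0.95, 0, 0, 0, 1, -1, 0.6, 0.95, 0, 0, 0, 1])

```text
time_s: 8.07
tcp_pos: [568.6, 27.6, 209.1]
ee_rot: [[-0.001, -0.148, -0.989], [0.0, -0.989, 0.148], [-1.0, -0.0, 0.001]]
wrist_force: [-0.2, -0.4, 0.9]
gripper_width: 1.001
```

```bash
python3 - <<'E'
from h import *
print(r.read_state()["tcp_pos"])
f=grab("wrist","w9"); crop(f,100,100,460,300,2.2,"w9c")
t=grab("top","t9");g=grab("scene"); crop(g,170,220,320,350,5,"s9")
for z in (86,98): print(proj(f,(649,63.8,z)),proj(g,(649,63.8,z)),proj(t,(649,63.8,z)))
E
```

```text
[568.62185033  27.62710014 209.07662293]
[221.11953962 120.32267065] [212.36590456 287.80898074] [268.46566429 128.2998612 ]
[218.53254346 120.685401  ] [211.63153722 284.59666957] [268.28863086 126.82629855]
```

View pics/w9c.png

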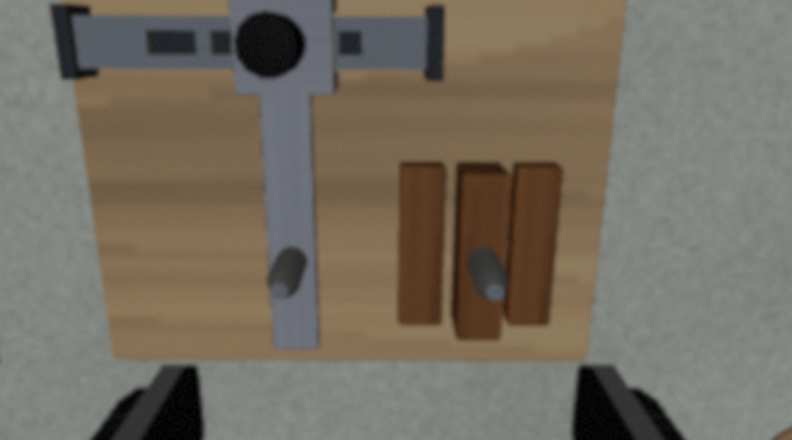

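View pics/s9.png

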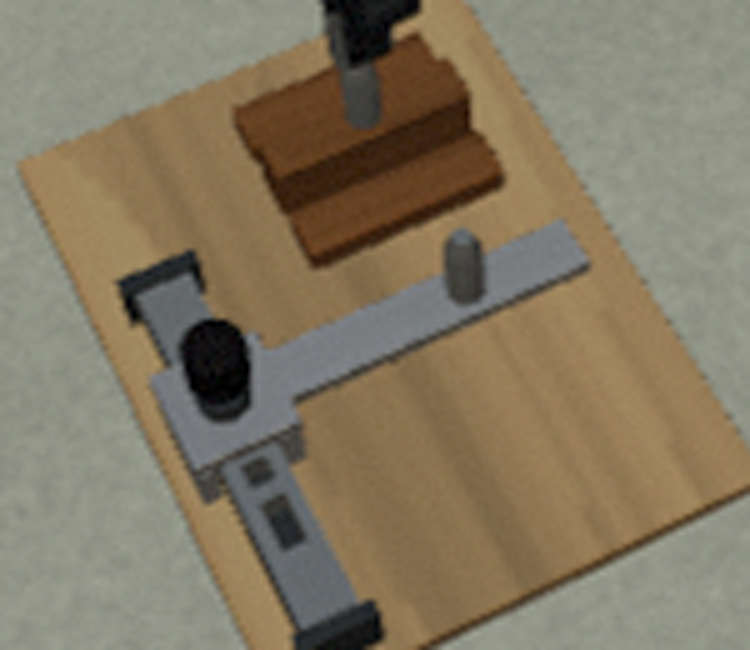

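View pics/t9.png

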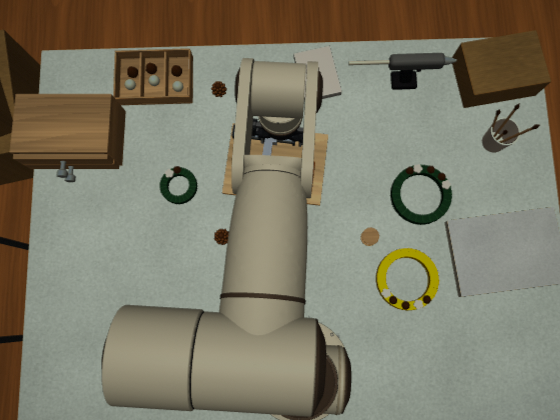

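```bash
python3 - <<'E'
from h import *
f=r.grab_frame("wrist")
W=lambda u,v,z: ray(f,100+(u+.5)/2.2-.5,100+(v+.5)/2.2-.5,z)
a,b=W(495,291,85),W(280,290,85); print(a,b,np.linalg.norm(b-a),(a+b)/2)
for n in("top","scene"):
    t=r.grab_frame(n); hsv=cv2.cvtColor(t["frame"],cv2.COLOR_RGB2HSV)
    m=cv2.inRange(hsv,(40,80,0),(95,255,150))
    m=cv2.morphologyEx(m,cv2.MORPH_CLOSE,np.ones((3,3),np.uint8))
    cs,h=cv2.findContours(m,cv2.RETR_CCOMP,cv2.CHAIN_APPROX_NONE)
    for c in cs:
        A=cv2.contourArea(c)
        if A>300: e=cv2.minEnclosingCircle(c); print(n,np.round(e[0],1),round(e[1],1),A,cv2.boundingRect(c),[np.round(ray(t,*e[0],z),1) for z in(0,28)])
plan((397,-346,120),-8.5)
E
```

```text
[531.81870347 -14.37584315  85.        ] [546.42361876  80.0916169   85.        ] 95.58977224786416 [539.12116111  32.85788688  85.        ]
top [178.1 185.5] 18.3 504.0 (160, 168, 37, 36) [array([515., 329.,   0.]), array([508.2, 323.2,  28. ])]
top [421. 194.] 30.1 2420.0 (391, 166, 61, 58) [array([ 470.5, -363.5,    0. ]), array([ 464.5, -356.4,   28. ])]
top [420.3 194.3] 22.6 1400.5 (399, 174, 44, 42) [array([ 469.7, -361.5,    0. ]), array([ 463.8, -354.4,   28. ])]
scene [355.  370.5] 29.4 2438.5 (327, 343, 57, 57) [array([510.4, 325.2,   0. ]), array([519.8, 331.9,  28. ])]
scene [351.7 375.8] 21.4 1117.0 (332, 355, 41, 43) [array([522. , 329.3,   0. ]), array([531.1, 335.9,  28. ])]
scene [183.7 151.3] 30.4 749.0 (155, 121, 54, 54) [array([ 480.8, -361.8,    0. ]), array([ 491. , -335.3,   28. ])]
t 8.38 tcp [568.8  27.9 209.2] units [1.116 4.939 1.434]
turn [-1.  0.  0.]
```

Request:
move_arm(commands=[0, 0.7, 0.2, 0, 0, 0, 1, 0, 1, 0.3, 0, 0, 0, 1])

```text
time_s: 8.62
tcp_pos: [532.3, -49.4, 209.5]
ee_rot: [[-0.001, -0.148, -0.989], [-0.0, -0.989, 0.148], [-1.0, 0.0, 0.001]]
wrist_force: [-0.1, 0.1, 0.0]
gripper_width: 0.999
```

Request:
move_arm(commands=[0, 0.7, 0.2, 0, 0, 0, 1, 0, 1, 0.3, 0, 0, 0, 1])

```text
time_s: 8.88
tcp_pos: [496.6, -125.4, 209.6]
ee_rot: [[-0.0, -0.149, -0.989], [-0.0, -0.989, 0.149], [-1.0, 0.0, 0.0]]
wrist_force: [0.8, 0.6, -0.6]
gripper_width: 0.997
```

Request:
move_arm(commands=[0, 0.7, 0.2, 0, 0, 0, 1, 0, 1, 0.3, 0, 0, 0, 1])

```text
time_s: 9.12
tcp_pos: [460.9, -201.1, 209.6]
ee_rot: [[-0.0, -0.149, -0.989], [-0.0, -0.989, 0.149], [-1.0, 0.0, 0.0]]
wrist_force: [0.2, 0.8, -0.3]
gripper_width: 0.993
```

Request:
move_arm(commands=[0, 0.1, 0.05, -0.11, 0, 0, 1, 0, 0.2, 0.1, -0.22, 0, 0, 1, 0, 0.3, 0.15, -0.33, 0, 0, 1, 0, 0.4, 0.2, -0.44, 0, 0, 1, 0, 0.5, 0.25, -0.55, 0, 0, 1, 0, 0.6, 0.3, -0.66, 0, 0, 1, 0, 0.7, 0.3, -0.77, 0, 0, 1, 0, 0.8, 0.3, -0.88, 0, 0, 1])

```text
time_s: 10.12
tcp_pos: [428.7, -259.1, 209.6]
ee_rot: [[-0.0, 0.946, -0.325], [0.0, -0.325, -0.946], [-1.0, -0.0, -0.0]]
wrist_force: [-0.4, 0.2, -0.1]
gripper_width: 1.001
```

```bash
python3 - <<'E'
from h import *
plan((394,-346,120),-8.5)
f=grab("wrist","w10");
print(proj(f,(465,-356,28)))
E
```

```text
t 10.12 tcp [ 428.7 -259.1  209.6] units [ 1.12  -0.057  1.168]
turn [-0.116 -0.     0.   ]
[330.30981557 251.86626676]
```

View pics/w10.png

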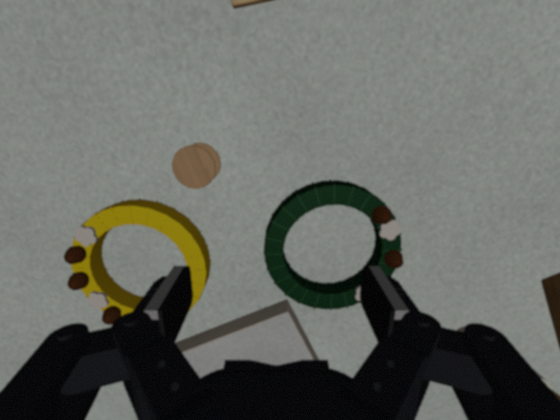

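```bash
python3 - <<'E'
from h import *
f=grab("wrist"); crop(f,250,165,420,325,4.5,"w10c")
t=r.grab_frame("top"); crop(t,380,155,460,230,7,"t10c")
E
```

```text
(no output)
```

View pics/w10c.png

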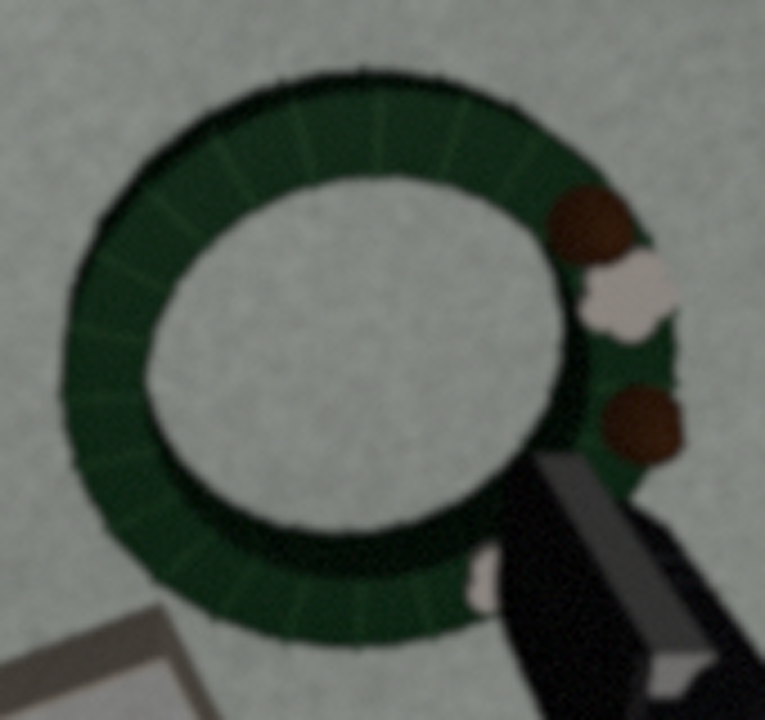

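View pics/t10c.png

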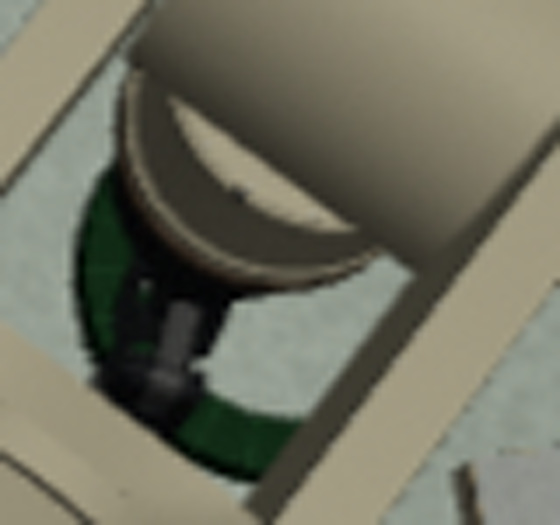

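```bash
cat >> h.py <<'E'
def circ(P):
    P=np.array(P)[:,:2];A=np.c_[2*P,np.ones(len(P))];s=np.linalg.lstsq(A,(P**2).sum(1),rcond=None)[0]
    R=np.sqrt(s[2]+s[0]**2+s[1]**2);return s[:2],R,np.round(np.hypot(*(P-s[:2]).T)-R,1)
E
python3 - <<'E'
from h import *
f=r.grab_frame("wrist")
W=lambda u,v,z: ray(f,250+(u+.5)/4.5-.5,165+(v+.5)/4.5-.5,z)
o=[(67,370),(78,460),(125,540),(210,610),(300,642),(400,642),(380,90),(300,98),(220,135),(145,195)]
i=[(380,175),(240,225),(160,310),(200,510),(290,568),(380,577),(470,553)]
print(circ([W(*p,28) for p in o])); print(circ([W(*p,28) for p in i]))
c=circ([W(*p,28) for p in o])[0]
for p in((590,225),(630,295),(640,425),(490,580)): d=W(*p,40)[:2]-c; print(np.degrees(np.arctan2(d[1],d[0])),np.hypot(*d))
E
```

```text
(array([ 467.00952148, -355.29151716]), np.float64(82.60484189927547), array([ 0.1,  0.3, -0.5, -0.2,  0.5, -0.1, -0.5,  0.7, -0.1, -0.2]))
(array([ 466.43269098, -355.1399658 ]), np.float64(59.94814071218761), array([-0.1, -0.9,  1.4, -0.8, -0. , -0. ,  0.4]))
26.338694059135214 70.2637788993671
7.796859837627852 68.87053455216827
-23.86403134918461 68.466245218962
-77.34328831577858 62.0257168683787
```

```bash
python3 - <<'E'
from h import *
plan((395.1,-344.6,130),-8.5)
E
```

```text
t 10.32 tcp [ 428.7 -258.7  209.6] units [ 0.994 -0.036  1.152]
turn [-0.123 -0.     0.   ]
```

Request:
move_arm(commands=[0.3, -0.02, 0.5, -0.06, 0, 0, 1, 0.6, -0.036, 1, -0.123, 0, 0, 1, 0.6, -0.036, 1, -0.123, 0, 0, 1, 0.6, -0.036, 1, -0.123, 0, 0, 1])

```text
time_s: 10.82
tcp_pos: [399.7, -333.0, 162.0]
ee_rot: [[0.0, 0.989, -0.147], [0.0, -0.147, -0.989], [-1.0, 0.0, -0.0]]
wrist_force: [-0.4, 0.9, 1.1]
gripper_width: 0.999
```

```bash
python3 - <<'E'
from h import *
plan((395.1,-344.6,80),-8.5)
f=grab("wrist","w11")
E
```

```text
t 10.82 tcp [ 399.7 -333.   162. ] units [ 1.025 -0.036  0.152]
turn [ 0.001 -0.    -0.   ]
```

View pics/w11.png

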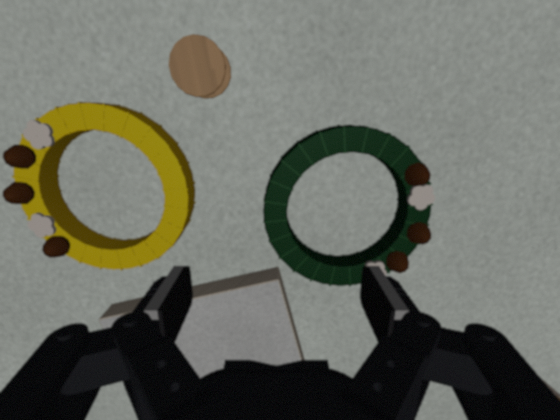

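```bash
python3 - <<'E'
from h import *
f=r.grab_frame("wrist");t=r.grab_frame("top")
for n,im in(("w",f),("t",t)):
    hsv=cv2.cvtColor(im["frame"],cv2.COLOR_RGB2HSV); m=cv2.inRange(hsv,(20,120,60),(35,255,255))
    ys,xs=np.nonzero(m)
    if len(xs)==0: continue
    P=np.array([ray(im,x,y,28)[:2] for x,y in zip(xs,ys)])
    print(n,P.max(0),P.min(0))
    # distance to finger outer location
    q=np.array([395.1,-344.6])+np.array([-.989,.148])*np.array([42,50,57])[:,None]
    print(q,[np.hypot(*(P-a).T).min() for a in q])
    for a in np.arange(0,31,6): pass
E
```

```text
w [ 323.30995902 -218.27563667] [ 150.72222105 -383.66689698]
[[ 353.562 -338.384]
 [ 345.65  -337.2  ]
 [ 338.727 -336.164]] [np.float64(37.73385296324667), np.float64(30.019569624280045), np.float64(23.427371252024585)]
t [479.14359908 157.75686247] [ 147.72111445 -385.70575549]
[[ 353.562 -338.384]
 [ 345.65  -337.2  ]
 [ 338.727 -336.164]] [np.float64(105.27118934969226), np.float64(98.57142323068904), np.float64(92.69488926667098)]
```

Request:
move_arm(commands=[0.5, -0.036, 0.15, 0, 0, 0, 0.7, 1, -0.036, 0.15, 0, 0, 0, 0.7, 1, -0.036, 0.15, 0, 0, 0, 0.7, 1, -0.036, 0.15, 0, 0, 0, 0.7])

```text
time_s: 11.48
tcp_pos: [395.6, -345.1, 83.5]
ee_rot: [[0.001, 0.99, -0.143], [-0.001, -0.143, -0.99], [-1.0, 0.001, 0.001]]
wrist_force: [1.1, 0.3, 0.7]
gripper_width: 0.7
```

```bash
python3 - <<'E'
from h import *
plan((395.1,-344.6,6),-8.5)
f=grab("wrist","w12"); print(proj(f,(395.1,-344.6,28)))
g=grab("scene"); crop(g,130,90,270,190,5,"s12")
E
```

```text
t 11.47 tcp [ 395.6 -345.1   83.5] units [ 0.969 -0.009 -0.006]
turn [ 0.003  0.001 -0.001]
[275.4458624  229.74733948]
```

View pics/w12.png

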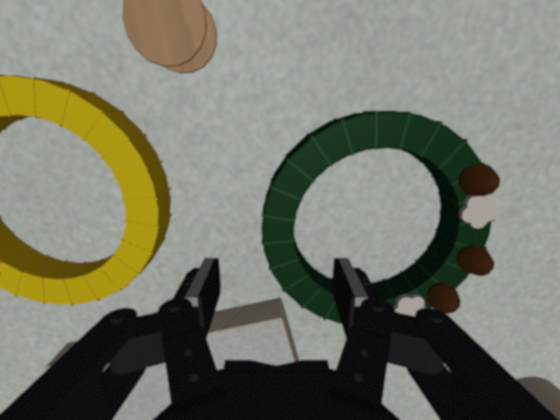

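View pics/s12.png

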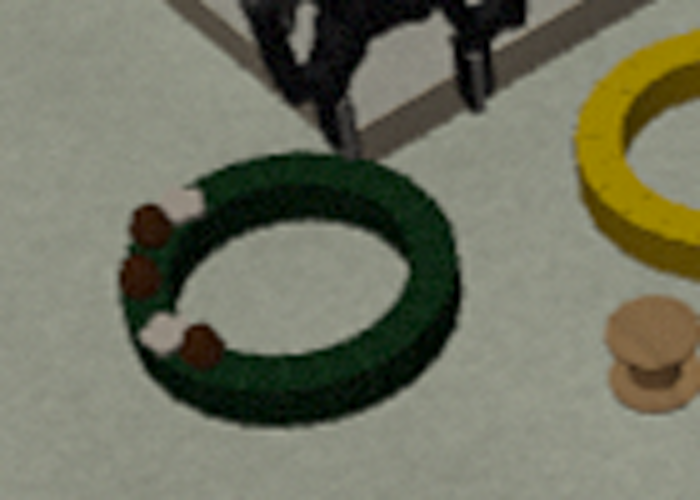

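Request:
move_arm(commands=[0.5, 0.01, 0, 0, 0, 0, 0.7, 0.96, 0.01, 0, 0, 0, 0, 0.7, 0.96, 0.01, 0, 0, 0, 0, 0.7, 0.96, 0.01, 0, 0, 0, 0, 0.7], force=80)

```text
time_s: 12.08
tcp_pos: [396.4, -345.7, 6.9]
ee_rot: [[0.001, 0.99, -0.143], [-0.002, -0.143, -0.99], [-1.0, 0.002, 0.001]]
wrist_force: [-0.8, 0.4, 0.5]
gripper_width: 0.699
```

Request:
move_arm(commands=[0, 0, 0, 0, 0, 0, 0, 0, 0, 0, 0, 0, 0, 0, 0, 0, 0, 0, 0, 0, 0, 0, 0, 0, 0, 0, 0, 0])

```text
time_s: 12.58
tcp_pos: [396.2, -345.7, 6.4]
ee_rot: [[0.001, 0.99, -0.143], [-0.002, -0.143, -0.99], [-1.0, 0.002, 0.001]]
wrist_force: [-1.0, 1.3, 13.3]
gripper_width: 0.27
```

```bash
python3 - <<'E'
from h import *
plan((395.1,-344.6,6),-8.5); print(r.read_state()["gripper_width"]*85)
f=grab("wrist","w13"); g=grab("scene"); crop(g,130,90,270,190,5,"s13")
E
```

```text
t 12.57 tcp [ 396.2 -345.7    6.4] units [ 0.005 -0.016 -0.011]
turn [ 0.003  0.001 -0.001]
22.95980923233496
```

View pics/w13.png

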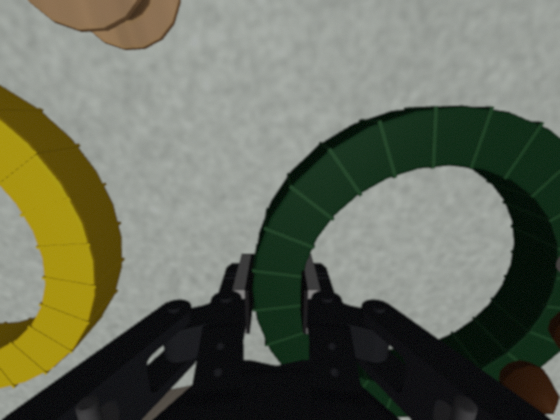

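View pics/s13.png

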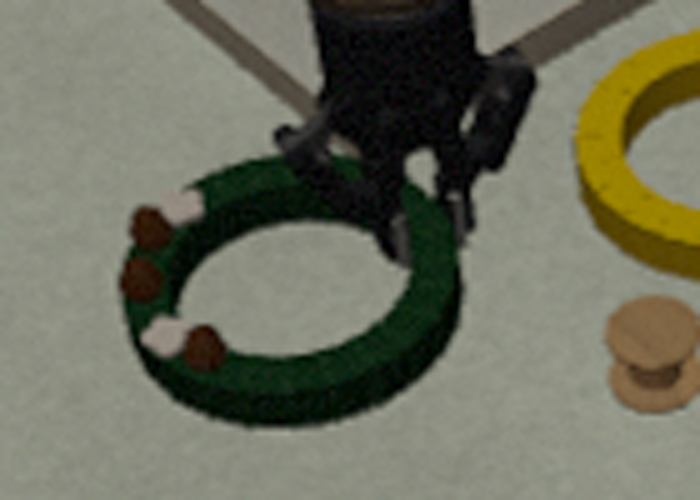

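Request:
move_arm(commands=[-0.15, 0, 0, 0, 0, 0, 0, -0.5, 0, 0, 0, 0, 0, 0, -1, 0, 0, 0, 0, 0, 0, -1, 0, 0, 0, 0, 0, 0])

```text
time_s: 13.18
tcp_pos: [396.6, -346.1, 88.4]
ee_rot: [[0.003, 0.99, -0.143], [-0.004, -0.143, -0.99], [-1.0, 0.004, 0.003]]
wrist_force: [0.3, 0.0, -1.8]
gripper_width: 0.271
```

Request:
move_arm(commands=[-0.5, 0, 0, 0, 0, 0, 0, -0.8, 0, 0, 0, 0, 0, 0, -0.8, 0, 0, 0, 0, 0, 0])

```text
time_s: 13.55
tcp_pos: [396.0, -345.3, 150.0]
ee_rot: [[0.001, 0.99, -0.143], [-0.002, -0.143, -0.99], [-1.0, 0.002, 0.001]]
wrist_force: [0.2, -0.1, -1.1]
gripper_width: 0.275
```

```bash
python3 - <<'E'
from h import *
plan((467.6,43.3,152),-8.5); print(r.read_state()["gripper_width"]*85,r.read_state()["wrist_force"],r.read_state()["wrist_torque"])
g=grab("scene"); crop(g,110,50,330,210,3.5,"s14"); grab("wrist","w14")
E
```

```text
t 13.55 tcp [ 396.  -345.3  150. ] units [-0.032  0.191 -4.936]
turn [ 0.003  0.001 -0.001]
23.381803783436084 [ 0.171857   -0.12178851 -1.09474109] [0.0085446  0.11427438 0.06878024]
```

View pics/s14.png

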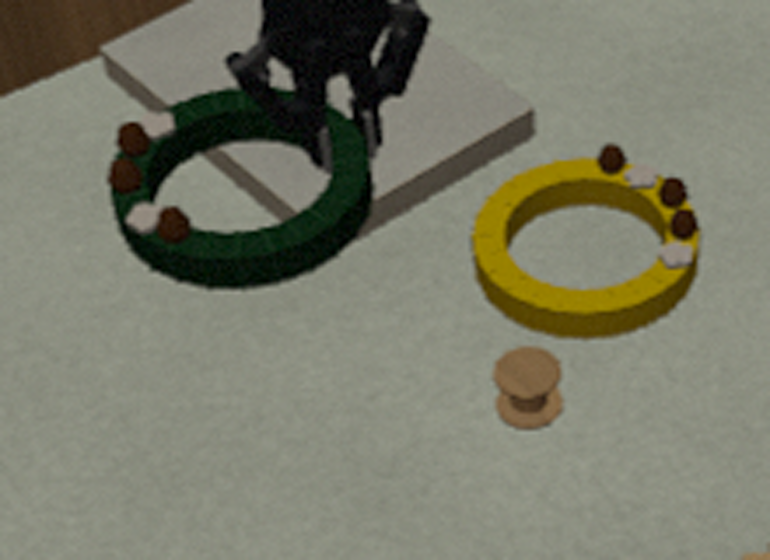

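View pics/w14.png

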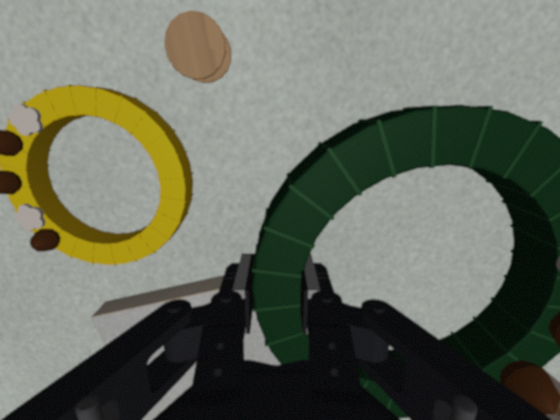

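Request:
move_arm(commands=[0, 0, -0.3, 0, 0, 0, 0, 0, 0, -0.65, 0, 0, 0, 0, 0, 0, -1, 0, 0, 0, 0])

```text
time_s: 14.02
tcp_pos: [406.8, -263.8, 147.6]
ee_rot: [[-0.001, 0.99, -0.143], [0.002, -0.143, -0.99], [-1.0, -0.002, -0.001]]
wrist_force: [-0.1, -0.2, -1.2]
gripper_width: 0.271
```

Request:
move_arm(commands=[0, 0.02, -0.5, 0, 0, 0, 0, 0, 0.05, -1, 0, 0, 0, 0])

```text
time_s: 14.28
tcp_pos: [422.0, -184.9, 147.8]
ee_rot: [[-0.001, 0.99, -0.143], [0.001, -0.143, -0.99], [-1.0, -0.001, -0.001]]
wrist_force: [1.1, 0.5, -1.3]
gripper_width: 0.269
```

Request:
move_arm(commands=[0, 0.02, -0.5, 0, 0, 0, 0, 0, 0.05, -1, 0, 0, 0, 0])

```text
time_s: 14.52
tcp_pos: [437.2, -106.2, 147.8]
ee_rot: [[-0.001, 0.99, -0.143], [0.001, -0.143, -0.99], [-1.0, -0.002, -0.001]]
wrist_force: [0.5, -0.5, -1.8]
gripper_width: 0.27
```

Request:
move_arm(commands=[0, 0.02, -0.5, 0, 0, 0, 0, 0, 0.05, -1, 0, 0, 0, 0])

```text
time_s: 14.78
tcp_pos: [452.5, -27.7, 147.9]
ee_rot: [[-0.001, 0.99, -0.143], [0.001, -0.143, -0.99], [-1.0, -0.002, -0.0]]
wrist_force: [0.8, -0.2, -2.0]
gripper_width: 0.273
```

Request:
move_arm(commands=[0, 0.02, -0.4, 0, 0, 0, 0, 0, 0.04, -0.75, 0, 0, 0, 0, 0, 0.04, -0.9, 0, 0, 0, 0, 0, 0.04, -0.9, 0, 0, 0, 0, 0, 0.04, -0.9, 0, 0, 0, 0])

```text
time_s: 15.4
tcp_pos: [466.5, 40.2, 148.7]
ee_rot: [[-0.001, 0.99, -0.144], [-0.0, -0.144, -0.99], [-1.0, -0.001, 0.0]]
wrist_force: [0.1, 0.7, -1.5]
gripper_width: 0.269
```

```bash
python3 - <<'E'
from h import *
plan((467.6,43.3,130),-8.5)
g=grab("scene"); crop(g,160,180,350,340,4,"s15"); f=grab("wrist","w15");grab("top","t15")
E
```

```text
t 15.4 tcp [466.5  40.2 148.7] units [ 0.233  0.008 -0.04 ]
turn [0.003 0.    0.   ]
```

View pics/s15.png

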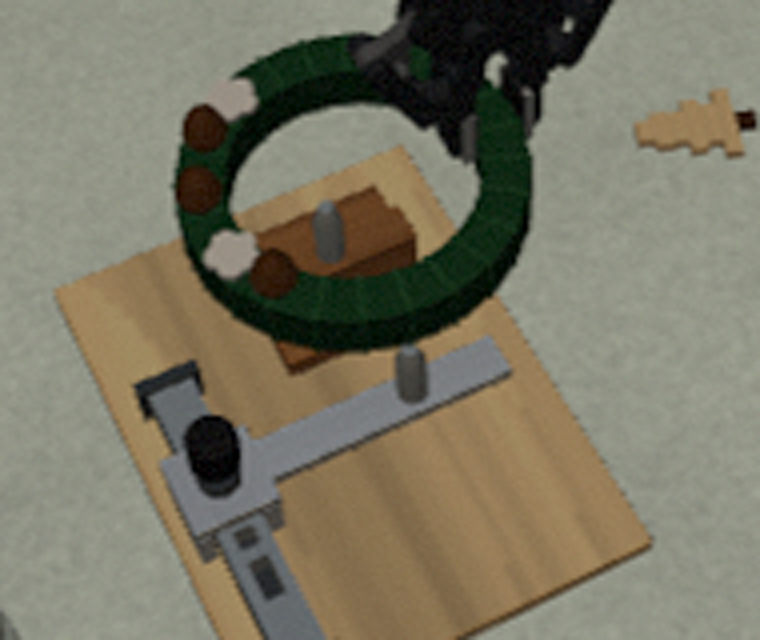

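View pics/w15.png

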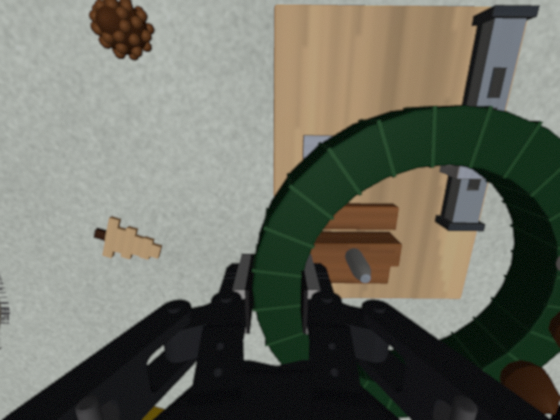

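View pics/t15.png

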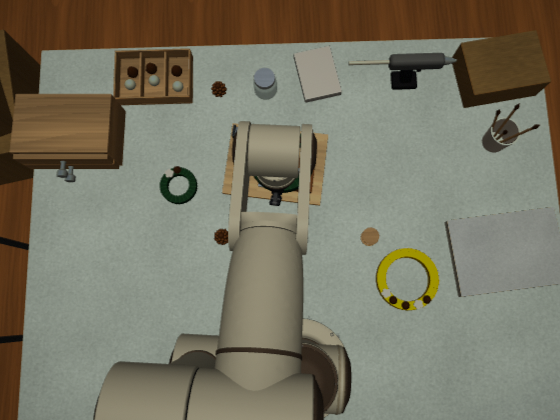

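```bash
python3 - <<'E'
from h import *
g=grab("scene"); im=cv2.cvtColor(g["frame"],cv2.COLOR_RGB2BGR)[180:275,195:300]
im=cv2.resize(cv2.convertScaleAbs(im,alpha=2.2),None,fx=7,fy=6.3*7/6.3,interpolation=cv2.INTER_CUBIC); cv2.imwrite("pics/s16.png",im); print(im.shape)
E
```

```text
(665, 735, 3)
```

View pics/s16.png

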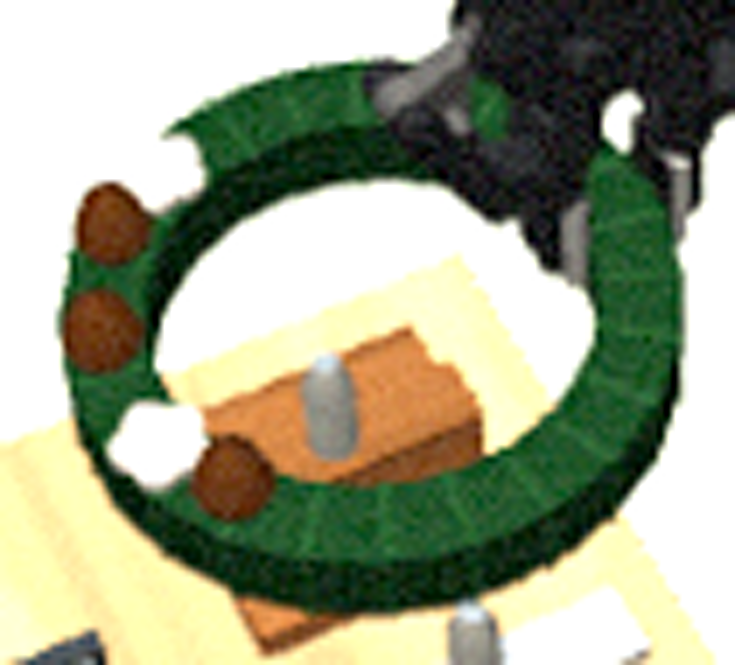

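```bash
python3 - <<'E'
from h import *
g=r.grab_frame("scene"); s=r.read_state()
W=lambda u,v,z: ray(g,195+(u+.5)/7-.5,180+(v+.5)/7-.5,z)
o=[(682,290),(678,360),(640,430),(560,505),(470,548),(390,560),(300,552),(220,528),(85,400),(65,350),(65,290),(185,128),(240,90),(300,70),(365,62)]
i=[(597,310),(580,370),(530,430),(450,478),(380,490),(300,482),(160,300),(200,215),(260,165),(330,138)]
z=s["tcp_pos"][2]+22
for P in(o,i):
    print(circ([W(*p,z) for p in P]))
R=s["ee_rot"]; print(s["tcp_pos"],"pred",s["tcp_pos"]+72*R[:,1])
for dz in(-6,6): print(circ([W(*p,z+dz) for p in o])[:2])
a,b=W(330,360,85),W(473,605,85);print(a,b,(a+b)/2)
E
```

```text
(array([539.08467728,  32.06510649]), np.float64(82.46889513387994), array([-1. ,  0.3, -0.2,  0.3,  1.2,  0.5, -0.7, -0.9, -0.8,  0.7,  0.9,
       -1.8,  0.6,  0.8,  0.1]))
(array([540.32877827,  34.19314309]), np.float64(58.61613777871155), array([-0.1, -0.4, -0.8,  0.6,  0.4,  0.4, -0.7, -0.6,  0.2,  0.8]))
[466.80647594  40.29505467 148.9481551 ] pred [538.05541745  29.92257509 148.94942159]
(array([536.85925942,  28.13662798]), np.float64(83.08770333527872))
(array([541.31009514,  35.993585  ]), np.float64(81.85008693248142))
[530.63601598 -13.64014085  85.        ] [545.45536214  79.91184982  85.        ] [538.04568906  33.13585448  85.        ]
```

Request:
move_arm(commands=[0, 0, -0.035, 0.003, 0, 0, 0, 0.25, 0, -0.035, 0.003, 0, 0, 0, 0.5, 0, -0.035, 0.003, 0, 0, 0, 0.5, 0, -0.035, 0.003, 0, 0, 0, 0.5, 0, -0.035, 0.003, 0, 0, 0])

```text
time_s: 16.27
tcp_pos: [467.6, 43.6, 109.7]
ee_rot: [[0.001, 0.989, -0.148], [0.0, -0.148, -0.989], [-1.0, 0.001, -0.0]]
wrist_force: [0.5, 1.3, -0.7]
gripper_width: 0.27
```

```bash
python3 - <<'E'
from h import *
s=r.read_state();R=s["ee_rot"]; print(s["tcp_pos"],"pred",s["tcp_pos"]+72*R[:,1])
g=grab("scene"); im=cv2.cvtColor(g["frame"],cv2.COLOR_RGB2BGR)[190:300,190:310]
cv2.imwrite("pics/s17.png",cv2.resize(cv2.convertScaleAbs(im,alpha=2),None,fx=6,fy=5*1.0,interpolation=cv2.INTER_CUBIC))
f=grab("wrist"); cv2.imwrite("pics/w17.png",cv2.convertScaleAbs(cv2.cvtColor(f["frame"],cv2.COLOR_RGB2BGR),alpha=1.8))
E
```

```text
[467.55832264  43.63563099 109.67979914] pred [538.76669057  32.98828319 109.72798429]
```

View pics/s17.png

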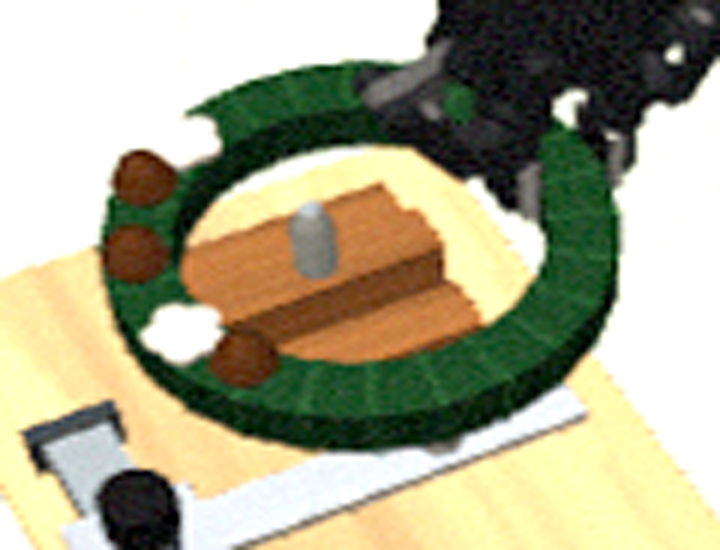

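View pics/w17.png

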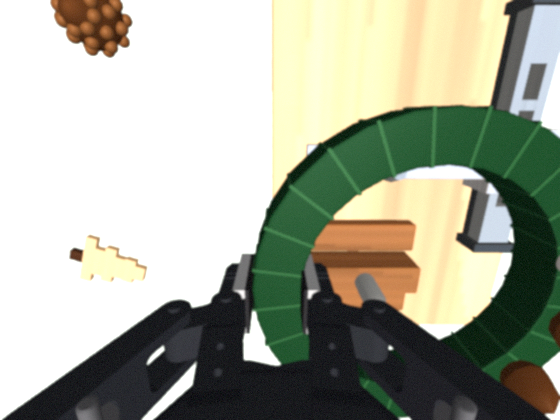

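Request:
move_arm(commands=[0.15, 0, 0, 0, 0, 0, 0, 0.3, 0, 0, 0, 0, 0, 0, 0.38, 0, 0, 0, 0, 0, 0, 0.38, 0, 0, 0, 0, 0, 0])

```text
time_s: 16.88
tcp_pos: [466.9, 43.6, 77.8]
ee_rot: [[-0.001, 0.989, -0.148], [0.0, -0.148, -0.989], [-1.0, -0.001, 0.0]]
wrist_force: [0.3, 0.4, -1.5]
gripper_width: 0.275
```

```bash
python3 - <<'E'
from h import *
s=r.read_state();R=s["ee_rot"]; print(s["tcp_pos"],"pred",s["tcp_pos"]+72*R[:,1],s["wrist_force"])
g=grab("scene"); im=cv2.cvtColor(g["frame"],cv2.COLOR_RGB2BGR)[190:300,190:310]
cv2.imwrite("pics/s18.png",cv2.resize(cv2.convertScaleAbs(im,alpha=2),None,fx=6,fy=5*1.0,interpolation=cv2.INTER_CUBIC))
E
```

```text
[466.87825876  43.59999967  77.84011088] pred [538.08653186  32.95231333  77.74727632] [ 0.27842722  0.44467831 -1.51072328]
```

View pics/s18.png

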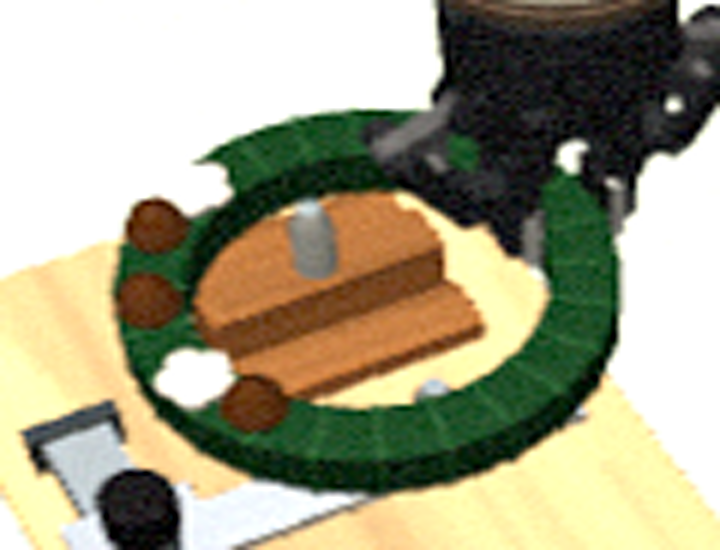

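Request:
move_arm(commands=[0.1, 0, 0, 0, 0, 0, 0, 0.2, 0, 0, 0, 0, 0, 0, 0.28, 0, 0, 0, 0, 0, 0, 0.33, 0, 0, 0, 0, 0, 0, 0.33, 0, 0, 0, 0, 0, 0])

```text
time_s: 17.55
tcp_pos: [467.2, 43.6, 51.9]
ee_rot: [[-0.0, 0.989, -0.148], [0.0, -0.148, -0.989], [-1.0, -0.0, -0.0]]
wrist_force: [0.2, 0.7, -1.3]
gripper_width: 0.273
```

```bash
python3 - <<'E'
from h import *
s=r.read_state();R=s["ee_rot"]; print(s["tcp_pos"],"pred",s["tcp_pos"]+72*R[:,1],s["wrist_force"])
g=grab("scene"); im=cv2.cvtColor(g["frame"],cv2.COLOR_RGB2BGR)[190:310,190:310]
cv2.imwrite("pics/s19.png",cv2.resize(cv2.convertScaleAbs(im,alpha=2),None,fx=6,fy=5*1.0,interpolation=cv2.INTER_CUBIC))
E
```

```text
[467.18135208  43.59402692  51.94289869] pred [538.38994031  32.94806531  51.92137733] [ 0.21830375  0.70960274 -1.34452338]
```

View pics/s19.png

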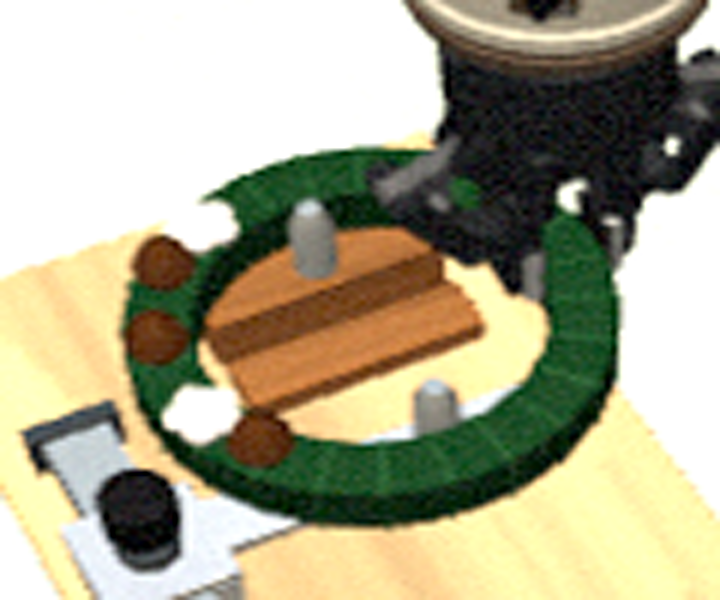

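Request:
move_arm(commands=[0.015, 0, 0, 0, 0, 0, 0, 0.02, 0, 0, 0, 0, 0, 0, 0.02, 0, 0, 0, 0, 0, 0])

```text
time_s: 17.98
tcp_pos: [467.4, 43.6, 51.3]
ee_rot: [[0.001, 0.989, -0.148], [-0.0, -0.148, -0.989], [-1.0, 0.001, -0.0]]
wrist_force: [-5.3, -0.7, 10.5]
gripper_width: 0.272
```

Request:
move_arm(commands=[-0.01, 0, 0, 0, 0, 0, 0.4, -0.01, 0, 0, 0, 0, 0, 0.65, -0.01, 0, 0, 0, 0, 0, 0.65, -0.01, 0, 0, 0, 0, 0, 0.65, -0.3, 0, 0, 0, 0, 0, 0.65, -0.7, 0, 0, 0, 0, 0, 0.65, -1, 0, 0, 0, 0, 0, 0.65])

```text
time_s: 18.85
tcp_pos: [467.4, 43.6, 131.7]
ee_rot: [[0.001, 0.989, -0.148], [0.0, -0.148, -0.989], [-1.0, 0.001, -0.0]]
wrist_force: [1.2, 0.3, -0.2]
gripper_width: 0.653
```

Request:
move_arm(commands=[-0.5, 0, 0.3, 0, 0, 0, 0.65, -0.8, -0.5, 0.5, 0, 0, 0, 0.65, -0.8, -1, 0.7, 0, 0, 0, 0.65])

```text
time_s: 19.23
tcp_pos: [379.4, -0.4, 195.9]
ee_rot: [[0.002, 0.989, -0.148], [-0.0, -0.148, -0.989], [-1.0, 0.002, 0.0]]
wrist_force: [0.6, 0.5, -0.6]
gripper_width: 0.65
```

```bash
python3 - <<'E'
from h import *
g=grab("scene"); im=cv2.cvtColor(g["frame"],cv2.COLOR_RGB2BGR)[190:320,190:310]
cv2.imwrite("pics/s20.png",cv2.resize(cv2.convertScaleAbs(im,alpha=2),None,fx=6,fy=4.5,interpolation=cv2.INTER_CUBIC))
f=grab("wrist"); cv2.imwrite("pics/w20.png",cv2.convertScaleAbs(cv2.cvtColor(f["frame"],cv2.COLOR_RGB2BGR),alpha=1.8))
print(r.read_state()["tcp_pos"]); print(proj(f,(538.5,32.7,73)))
E
```

```text
[377.49868729  -0.40485192 195.03730914]
[454.03218653 141.26983571]
```

View pics/s20.png

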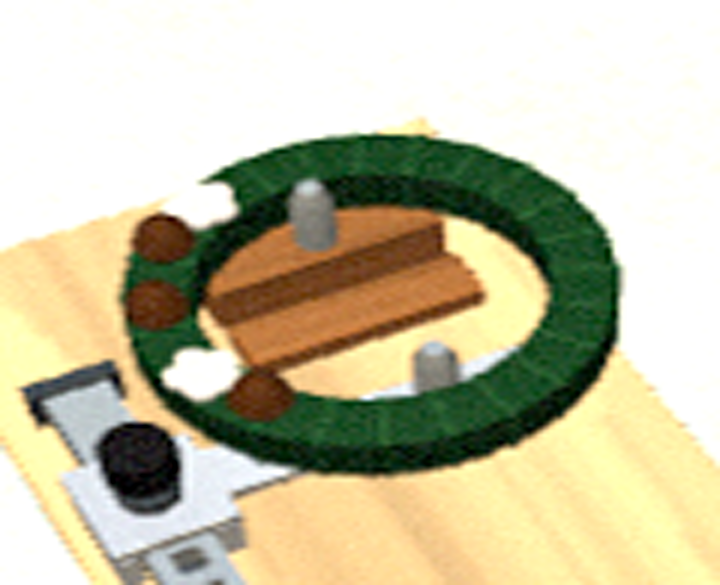

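View pics/w20.png

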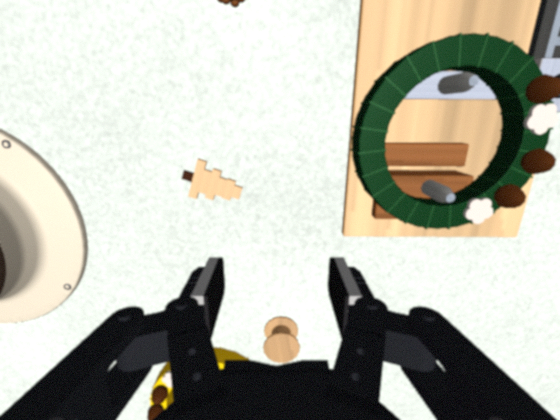

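```bash
python3 - <<'E'
from h import *
g=r.grab_frame("scene")
W=lambda u,v,z: ray(g,190+(u+.5)/6-.5,190+(v+.5)/4.5-.5,z)
o=[(618,290),(600,340),(540,390),(450,428),(370,438),(290,428),(300,148),(380,135),(470,145),(540,172),(590,215),(125,290)]
i=[(548,285),(520,330),(460,375),(370,400),(300,398),(290,190),(390,175),(470,190),(525,225)]
for P in(o,i): print(circ([W(*p,73) for p in P]))
t=grab("top","t20")
s=r.read_state(); print(s["wrist_force"],s["time_s"])
E
```

```text
(array([538.78342894,  33.70818926]), np.float64(80.81547089783453), array([ 1. ,  1.1, -0.9, -0.2, -0.1, -1.4, -2. ,  0.1,  0.2,  0.2, -0.4,
        2.3]))
(array([541.93200547,  33.40833794]), np.float64(60.003256537958485), array([ 1. , -2.4, -2.1,  0.4,  2.2, -1.8, -0.2,  1.1,  1.5]))
[0.0165834  0.47452475 0.61808477] 19.425
```

View pics/t20.png

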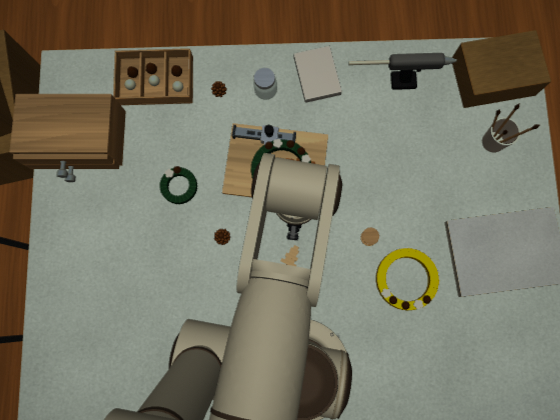

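Request:
move_arm(commands=[0, 0, 0, 0, 0, 0, 0.65, 0, 0, 0, 0, 0, 0, 0.65, 0, 0, 0, 0, 0, 0, 0.65, 0, 0, 0, 0, 0, 0, 0.65])

```text
time_s: 19.92
tcp_pos: [379.9, 0.1, 194.4]
ee_rot: [[-0.0, 0.989, -0.148], [0.0, -0.148, -0.989], [-1.0, -0.0, -0.0]]
wrist_force: [-1.0, 0.5, -0.1]
gripper_width: 0.65
```

```bash
python3 -c "
from plant import r
print(r.read_state()['dq'].round(3)); print(r.close_job())"
```

```text
[-0.001 -0.004  0.001 -0.     0.001  0.001]
the job is handed in; nothing more can be done
None
```

The stand is set and the large green wreath is seated on it. I pulled the plunger about 14 mm, slid the carriage about 55 mm to the middle hole (0.060) and lowered the pin into it. Then I gripped the wreath on its bare side, lowered it over both posts with the ornaments up, and let go. The job was handed in at about 20 s, with the robot clear and at rest.

**Post spacing:** 96.0 mm in the scene view and 95.6 mm in the wrist view.

**Pin:** the gripper came back to its pin-down height (59.5 mm against 59.6 mm before the pull). The knob's height in the images also fits a fully seated pin.

**Wreath:** touched down within 0.1 mm of the expected height. A circle fit at seated height put its centre about 1 mm from the midpoint between the posts. The images show both posts inside the ring and the ring lying flat.

**Other objects:** the small ring, the spool and the near pine cone appear unmoved in the last top view.

**Checks that disagreed:** the hand-read circle fits of the wreath were a little rough. The outer radius came out at 81–82.5 mm instead of 84, and the inner and outer centres differed by up to 3 mm. That is within the reading error, and I saw no sign of tilt.

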